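# Snap the markers into the clip rack and square up the rule

### The arm

A 7-joint arm with a two-finger parallel gripper is mounted at the origin on the work surface. World frame = base frame: x ahead of the robot, y to its left, z up, the work surface at z = 0. Lengths are in m, angles in rad, forces in N, time in s.
With the tool pointing down it reaches from about 0.425 to 0.925 m from the base axis. Payload 6.8 kg.
Tool frame: the origin (TCP) lies midway between the tips of the shut fingers; the grasp point (between the pads) lies 19 mm behind it (r.grip_point_offset is the distance from the TCP to the grasp point, in m); z points along the fingers, y is the direction in which the jaws open and shut (so a half turn about z gives the same grasp; the last joint's range is limited). The gripper opens to 85 mm and grips with 20 to 120 N. Pads are 22 mm wide; open, the fingers measure 114 mm over their backs; the gripper's body (76 mm by 85 mm) begins 54 mm behind the grasp point. The pads swing forward as they close: fully open they stand 13 mm farther back than shut.
Start: joints at [-1.417, 0.477, 0.022, 1.555, -0.011, 1.109, -0.083], TCP at [0.175, 0.652, 0.231] pointing down, gripper open.
Joint ranges: [-2.96, 2.96], [-0.34, 2.1], [-1.41, 1.46], [0.24, 2.44], [-1.37, 4.51], [0.17, 1.92], [-2.96, 2.96]. Speed limits (rad/s): [2.39, 2.39, 3.14, 3.14, 3.14, 3.14, 3.14].

### API

Orientations are given as a rotation vector (axis times angle).
In Python, from bench import r, grab_frame, camera_params gives the robot as it stands.
- The arm moves only by the tool carry_out, never from a script. Its argument "motion" is text: rows parted by semicolons, each of 5 numbers parted by spaces: the closure, from 0 (fully open) to 1 (shut), then the shift along the tool's x, y, z in mm, then the turn about the tool's z in rad. In form: fingers dx dy dz twist; .... A call has exactly 8 rows; each row shifts and turns the commanded pose from where the row before left it, along the tool's axes as they then stand; what a row does not reach is not made up. A row lasts 1/8 s, in which the tool goes at most 62.5 mm and 10.7 degrees, less where a joint would pass 70% of its speed; a pose out of reach is approached as far as the arm can. A call with a gripper value outside its range is refused whole. The fingers move at their own pace and stop on an object; "newtons" is the grip in N (left out, the last holds). Time passes only in rows, so rows that do not move let the fingers close, or fill a call up. It gives the time, the measured TCP pose, the force and the opening at its end, in the units of the state.
- r.get_obs(): the state, without advancing time (a new reading comes with each control period).
- grab_frame(name): name is "scene" or "top" or "wrist"; returns the picture (480x640x3 uint8, red, green, blue); there is no depth.
- camera_params(name): a dict with "fx", "fy", "cx", "cy" (pixels), "k1" (the pictures are not rectified: a ray, as slopes to the right and down, at radius r is drawn at 1 + k1 r^2 times it, then the intrinsics apply), "eye" and "attitude" of the camera in the world. Camera axes: x right, y down, z forward; pixel columns grow to the right and rows downward; lengths in m; the calibration is good to about 2 mm. A picture is of the moment at which its call begins: read the wrist's pose just before it. camera_params takes no time and is no camera call; for the wrist camera it gives the pose at the moment of the call.
- r.hand_in(): hands the job in, once; it reports no verdict.
The state is a dict: "clock": time; "joints": joint angles; "qvel": joint speeds; "tau": joint torques, N m; "tcp_pos": TCP position; "orientation": TCP orientation; "contact_force": force on the tool from outside, world axes, zero at the start; "moment": the same for the moment, N m; "grip_width": finger opening in m.
Only numpy, scipy, OpenCV 4.12 (cv2) and the standard library are available. Lean on these libraries where they do the work, as an engineer would, in place of code of your own. Each camera call takes 0.05 s, during which the arm holds its last target.

### The job

Put the two loose markers away in the marker rack: lay the thick one centrally across the empty wide pair of spring clips and the slim one across the empty narrow pair, and press each one down until it snaps fully home. Then slide the aluminium rule up against the front edge of the rack so that it lies flush along it, within the rack's width. Leave the marker that is already clipped, the cup, the acrylic cube and the pencil case where they are.

Things in the scene. Friction and masses are not known exactly. Their poses are not given: they have to be found in the camera images.
- rack_front (a point): Marker rack: aluminium plate 130 mm deep, 260 wide, 14 thick, fixed flat on the top. Point: middle of its front edge, at table height. x runs into the rack (away from the robot), y left along the edge, z up. Three black clip carriers stand on it in any order, centred 65 mm behind the edge at y = -80, 0, 80 mm: one wide and one narrow pair empty, one narrow pair holding a marker.
- wide_clips_home (a point): Middle of the thick marker when home in the wide clips, 42 mm over the table; x = marker axis, front to back. Spring clips at x = -42 and 42 mm, 18 mm long, mouths up, saddle below; free between them down to 17 mm over the table. Lips reach 19 mm over this point (37 mm apart) and hold a laid marker 24 mm over home. It snaps in under about 10 N on top, mid-length; top then 57 mm over the table.
- narrow_clips_home (a point): Middle of the slim marker when home in the empty narrow clips, 42 mm over the table; axes and layout as for the wide clips. Lips reach 16 mm over this point (about 28 mm apart) and hold a laid marker some 18 mm over home. It snaps in under about 10 N pressed on top, mid-length; its top is then 52 mm over the table.
- taken_clips_home (a point): The same point of the other narrow clips, which hold the marker that is already clipped.
- thick_marker_center (a point): Middle of the thick marker, on its axis: white barrel, black cap, 30 mm diameter, 140 mm long, about 60 g; x along its axis towards the cap, whose last 12 mm is hexagonal (30 mm across flats) so that it does not roll. Starts lying on the beech top. Either end may face the front in the clips.
- slim_marker_center (a point): Middle of the slim marker: same make and look, 20 mm diameter, 140 mm long, about 35 g; x along its axis towards the cap. Starts lying on the beech top.
- clipped_marker_center (a point): Middle of a second slim marker, 20 mm by 140 mm, already snapped home in its clips; leave it there.
- rule_mid (a point): Aluminium safety rule, 180 mm long (its y), 36 wide (its x), 8 thick, with a ridge 10 mm wide, 18 mm high over the table, along its middle; about 180 g; loose on the top in front of the rack. Point: its middle, 4 mm over the table; x points to its far long edge, 18 mm away, which goes against the rack.
- rule_left (a point): Left end of the rule's far long edge, 4 mm above the table.
- rule_right (a point): Right end of the rule's far long edge, 4 mm above the table.
- cup_rim (a point): White ceramic cup, 82 mm across and 95 mm tall, to the left of the rack; point at the centre of its mouth. Bystander.
- cube_mid (a point): Clear acrylic cube, 55 mm, to the right of the rack; its centre. Bystander.
- pencil_case_mid (a point): Green plastic pencil case, 190 by 70 by 39 mm, at the right; its centre at half height. Bystander.
Not all that is in view belongs to the job. What is shaped like the part that bears slim_marker_center but purple or red is not meant. Of the things shaped like the part that bears rule_mid, the aluminium one is meant.

How it is judged:
On the way, in this order (a step that is already met when the one before it is completed fails the run):
1. one of the two loose markers is fully home in its clips (((x of thick_marker_center in the frame of wide_clips_home between -0.015 and 0.015 m and y of thick_marker_center in the frame of wide_clips_home between -0.003 and 0.003 m and z of thick_marker_center in the frame of wide_clips_home between -0.003 and 0.003 m and angle between the x axis of thick_marker_center and the x axis of wide_clips_home, either way round below 0.06 rad) or (x of slim_marker_center in the frame of narrow_clips_home between -0.015 and 0.015 m and y of slim_marker_center in the frame of narrow_clips_home between -0.003 and 0.003 m and z of slim_marker_center in the frame of narrow_clips_home between -0.003 and 0.003 m and angle between the x axis of slim_marker_center and the x axis of narrow_clips_home, either way round below 0.06 rad))), for 0.2 s.
2. both loose markers are fully home, each in the clips of its size (x of thick_marker_center in the frame of wide_clips_home between -0.015 and 0.015 m and y of thick_marker_center in the frame of wide_clips_home between -0.003 and 0.003 m and z of thick_marker_center in the frame of wide_clips_home between -0.003 and 0.003 m and angle between the x axis of thick_marker_center and the x axis of wide_clips_home, either way round below 0.06 rad and x of slim_marker_center in the frame of narrow_clips_home between -0.015 and 0.015 m and y of slim_marker_center in the frame of narrow_clips_home between -0.003 and 0.003 m and z of slim_marker_center in the frame of narrow_clips_home between -0.003 and 0.003 m and angle between the x axis of slim_marker_center and the x axis of narrow_clips_home, either way round below 0.06 rad), for 0.2 s.
3. the rule lies flush along the rack's front edge (x of each of rule_left, rule_right in the frame of rack_front above -0.003 m and z of rule_mid in the frame of rack_front below 0.01 m and x of rule_mid in the frame of rack_front below 0 m and y of rule_mid in the frame of rack_front between -0.042 and 0.042 m), for 0.2 s.
At the end, for the whole second after the job is handed in: Each loose marker home in the clips of its size: middle within 3 mm in height and sideways, 15 mm along, 0.06 rad; the third marker still clipped (30 mm along); both ends of the rule's far edge within 3 mm of the rack's front face, rule flat, its middle within 42 mm of the edge's middle (all of step 2 and all of step 3 and x of clipped_marker_center in the frame of taken_clips_home between -0.03 and 0.03 m and y of clipped_marker_center in the frame of taken_clips_home between -0.003 and 0.003 m and z of clipped_marker_center in the frame of taken_clips_home between -0.003 and 0.003 m and angle between the x axis of clipped_marker_center and the x axis of taken_clips_home, either way round below 0.06 rad); the robot touches nothing.
It fails at once if the cup is moved by more than 25 mm (distance of cup_rim from where it was at the start of the episode above 0.025 m).
It fails at once if the cube is moved by more than 25 mm (distance of cube_mid from where it was at the start of the episode above 0.025 m).
It fails at once if the pencil case is moved by more than 25 mm (distance of pencil_case_mid from where it was at the start of the episode above 0.025 m).
It also fails if it takes over 72 s, if anything falls off the work surface, if the arm or the gripper's body presses on something with over 40 N, if the wrist force passes 120 N, or if a joint passes its speed limit or range.

## Working session

There is one attempt and no reset: what is moved stays moved. The work goes in short steps, Python scripts to look and compute and a tool call to move; the robot and the scene stay as the last step left them, time stands still between calls to the robot, and variables do not carry over. Pictures are saved under pics/ and viewed, and the job is handed in when it is done.

Besides the shell and the picture viewer there is one more tool, called as a command line: name --argument value ..., lists and objects as JSON in quotes. carry_out: Moves the arm, as the interface text tells. Its arguments: {"type":"object","properties":{"motion":{"type":"string"},"newtons":{"type":"number"}},"required":["motion"]}

```bash
mkdir -p pics; ls
python3 - <<'E'
from bench import r, grab_frame, camera_params
import cv2
print(r.get_obs())
for n in ["scene","top","wrist"]:
    print(n,camera_params(n))
    cv2.imwrite(f"pics/{n}0.png",grab_frame(n)[:,:,::-1])
E
```

```text
pics
{'clock': 0.0, 'joints': array([-1.41710538,  0.47780098,  0.02231869,  1.55645273, -0.0114976 ,
        1.10928685, -0.08312463]), 'qvel': array([ 0.00039171, -0.00166894,  0.00015325,  0.00041464, -0.00079638,
       -0.00025656, -0.0002035 ]), 'tau': array([ 8.13837451e-04, -5.96456552e+01,  1.60863899e+00, -2.81192833e+01,
        1.25674755e-02,  9.46954242e-03, -6.10710330e-06]), 'tcp_pos': array([0.17454693, 0.65143094, 0.23032417]), 'orientation': array([-4.10006393e-01, -3.11461057e+00,  2.85358857e-03]), 'contact_force': array([ 0.10099873, -0.07153644, -0.36709541]), 'moment': array([-0.02884925, -0.00824808,  0.01623817]), 'grip_width': 0.08533580911167223}
scene {'fx': 542.5304575240425, 'fy': 542.5304575240425, 'cx': 326.3019941482999, 'cy': 240.66147861751904, 'k1': -0.10889526568045149, 'eye': array([1.15525904, 0.61169994, 0.99023586]), 'attitude': array([-0.99920981, -2.49364531,  0.99911437])}
top {'fx': 502.8382634179703, 'fy': 502.8382634179703, 'cx': 323.51203212942187, 'cy': 242.8225288481796, 'k1': -0.11666401288981913, 'eye': array([ 0.337665  , -0.01306216,  1.28043426]), 'attitude': array([-2.11632687,  2.1221935 , -0.19849798])}
wrist {'fx': 372.77378658483906, 'fy': 372.77378658483906, 'cx': 321.777078917165, 'cy': 243.02819128992874, 'k1': 0.005931473799041315, 'eye': array([0.09595643, 0.6728492 , 0.37426396]), 'attitude': array([2.27524516, 1.74876896, 0.28280365])}
```

View pics/scene0.png

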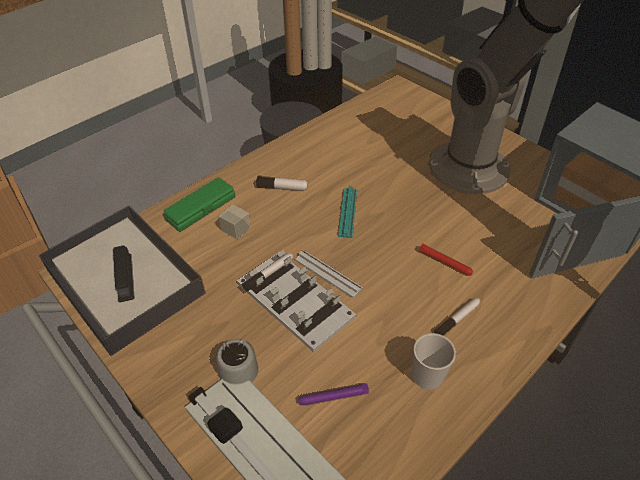

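View pics/top0.png

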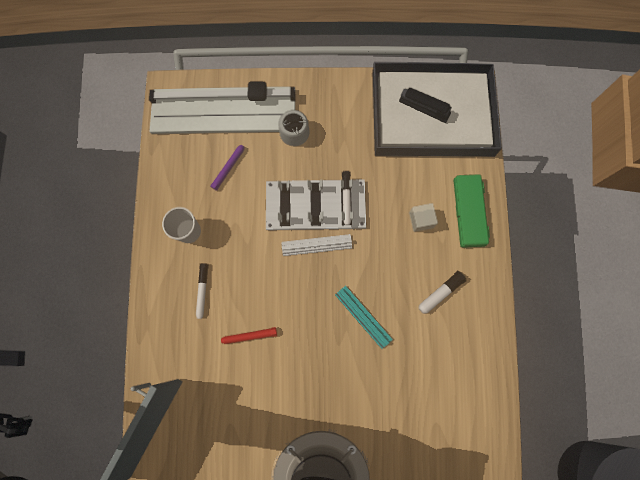

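View pics/wrist0.png

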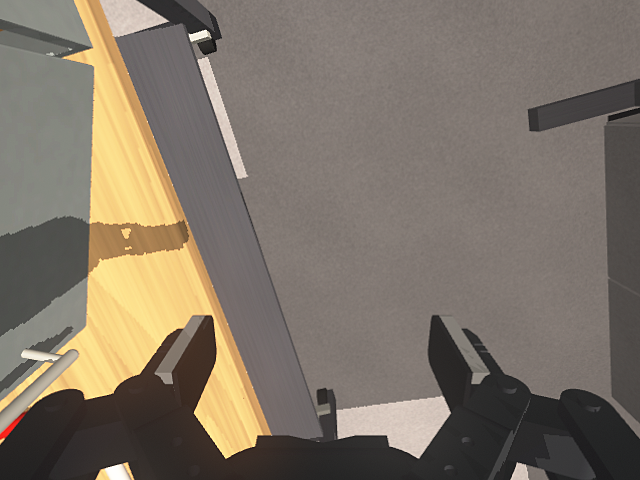

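The top view shows the white/black thick marker at (443,292) and the white/black slim one at (202,290). The purple pen (228,167) and red pen (250,336) are lookalikes. The aluminium rule is at (317,245), with a teal lookalike at (364,317). The rack is around (316,205), with the clipped marker at (347,200).

```bash
cat > h.py <<'E'
from bench import r, grab_frame, camera_params
import numpy as np, cv2
from scipy.spatial.transform import Rotation as R
def ray(c,uv):
    K=np.array([[c['fx'],0,c['cx']],[0,c['fy'],c['cy']],[0,0,1.]])
    d=np.array([c['k1'],0,0,0,0.])
    p=cv2.undistortPoints(np.array(uv,float).reshape(-1,1,2),K,d).reshape(-1,2)
    v=np.c_[p,np.ones(len(p))]@R.from_rotvec(c['attitude']).as_matrix().T
    return np.array(c['eye']),v
def plane(c,uv,z):
    e,v=ray(c,uv); return e+v*((z-e[2])/v[:,2])[:,None]
def proj(c,P):
    K=np.array([[c['fx'],0,c['cx']],[0,c['fy'],c['cy']],[0,0,1.]])
    M=R.from_rotvec(c['attitude']).as_matrix().T
    return cv2.projectPoints(np.array(P,float).reshape(-1,1,3),M,-M@c['eye'],K,np.array([c['k1'],0,0,0.]))[0].reshape(-1,2)
def tri(c1,u1,c2,u2):
    e1,v1=ray(c1,[u1]);e2,v2=ray(c2,[u2]);v1=v1[0]/np.linalg.norm(v1[0]);v2=v2[0]/np.linalg.norm(v2[0])
    t=np.linalg.lstsq(np.c_[v1,-v2],e2-e1,rcond=None)[0]
    a=e1+t[0]*v1;b=e2+t[1]*v2
    return (a+b)/2,np.linalg.norm(a-b)
E
python3 - <<'E'
from h import *
t=cv2.imread("pics/top0.png");s=cv2.imread("pics/scene0.png")
def crop(im,x,y,w,h,k,n): cv2.imwrite(n,cv2.resize(im[y:y+h,x:x+w],None,fx=k,fy=k,interpolation=cv2.INTER_CUBIC))
crop(t,250,160,140,105,5.5,"pics/c_rack.png")
crop(s,220,230,160,120,5,"pics/c_racks.png")
a=t[255:325,160:260];b=t[255:325,400:500]
cv2.imwrite("pics/c_mk.png",cv2.resize(np.hstack([a,b]),None,fx=4,fy=4))
c=camera_params("top")
for n,u in dict(slimcap=(204,265),slimend=(201,317),thcap=(461,277),thend=(425,308),ruleL=(283,250),ruleR=(352,242),rackFL=(268,229),rackFR=(367,229),cup=(178,222),cab=(180,380),cabtop=(110,470)).items(): print(n,plane(c,[u],0.01).round(3))
E
```

```text
slimcap [[0.526 0.3   0.01 ]]
slimend [[0.393 0.302 0.01 ]]
thcap [[ 0.493 -0.36   0.01 ]]
thend [[ 0.415 -0.264  0.01 ]]
ruleL [[0.565 0.096 0.01 ]]
ruleR [[ 0.585 -0.081  0.01 ]]
rackFL [[0.62  0.136 0.01 ]]
rackFR [[ 0.619 -0.121  0.01 ]]
cup [[0.64  0.374 0.01 ]]
cab [[0.236 0.351 0.01 ]]
cabtop [[0.01  0.524 0.01 ]]
```

View pics/c_rack.png

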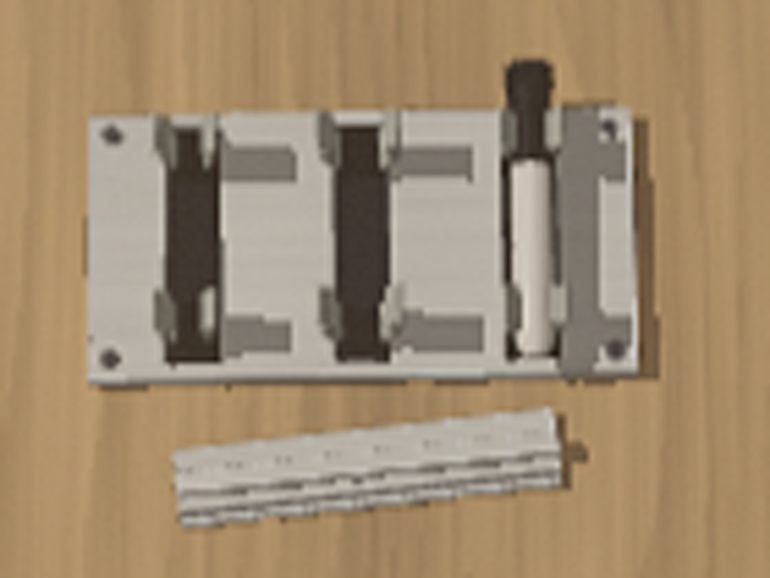

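View pics/c_racks.png

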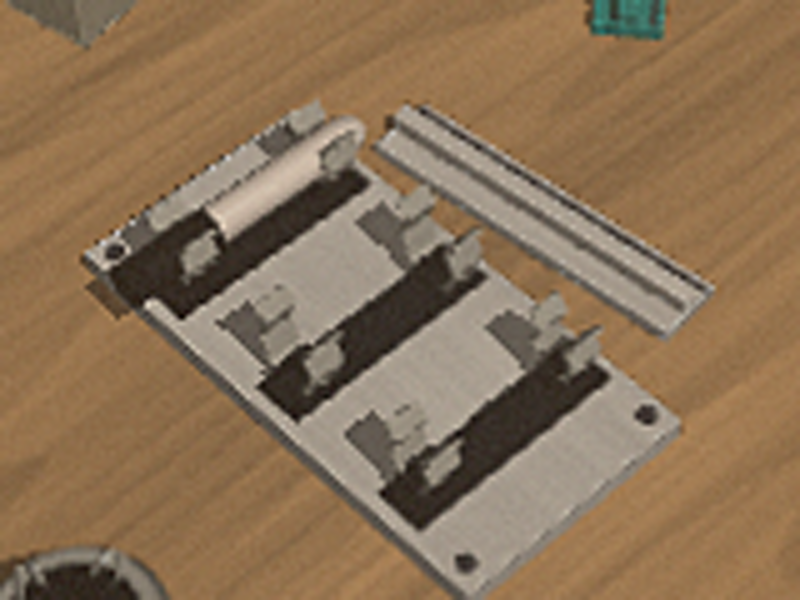

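View pics/c_mk.png

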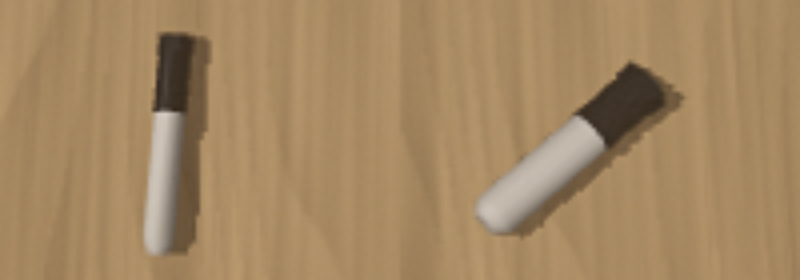

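```bash
cat >> h.py <<'E'
def tool():
    o=r.get_obs(); return o['tcp_pos'],R.from_rotvec(o['orientation']).as_matrix(),o
def plan(target,yaw=None):
    """yaw: world angle (rad) of tool y axis (mod pi)"""
    p,M,o=tool()
    d=M.T@(np.array(target)-p)*1000
    print("clock",o['clock'].__round__(2),"tcp",p.round(4),"shift mm",d.round(1),"M",M.round(3).tolist())
    if yaw is not None:
        cur=np.arctan2(M[1,1],M[0,1]); s=-1 # tool z down: +twist turns clockwise from above
        dd=(yaw-cur+np.pi/2)%np.pi-np.pi/2
        print("cur yaw",cur.round(3),"twist",(s*dd).round(3), "j7",o['joints'][6].round(2))
E
python3 - <<'E'
from h import *
plan([0.36,0.30,0.35],np.pi/2)
c=camera_params("wrist");M=R.from_rotvec(c['attitude']).as_matrix();print(M.round(3))
p,T,o=tool();print(T.T@(c['eye']-p),(T.T@M).round(3))
ct=camera_params("top");cs=camera_params("scene")
s=cv2.imread("pics/scene0.png")
cv2.imwrite("pics/c_cab.png",cv2.resize(s[80:300,490:640],None,fx=3,fy=2.7))
# masks
t=cv2.imread("pics/top0.png");h=cv2.cvtColor(t,cv2.COLOR_BGR2HSV)
for n,(x,y,w,hh) in dict(slim=(185,255,35,70),thick=(410,262,65,60)).items():
    g=h[y:y+hh,x:x+w]; m=((g[...,1]<60)&(g[...,2]>110))|((g[...,2]<70)); m=m.astype(np.uint8)
    print(n,m.sum()); q=np.argwhere(m)[:,::-1].astype(np.float32)+[x,y]
    print(cv2.minAreaRect(q.astype(np.float32)))
    q2=np.argwhere((g[...,1]<60)&(g[...,2]>110))[:,::-1]+[x,y];print('white',cv2.minAreaRect(q2.astype(np.float32)))
E
```

```text
clock 0.15 tcp [0.1746 0.6516 0.2305] shift mm [-270.1 -291.8 -119. ] M [[-0.966, 0.259, -0.0], [0.259, 0.966, -0.001], [-0.0, -0.001, -1.0]]
cur yaw 1.309 twist -0.262 j7 -0.08
[[ 0.258  0.916  0.307]
 [ 0.966 -0.244 -0.084]
 [-0.002  0.318 -0.948]]
[ 8.14539040e-02  5.89414005e-05 -1.43853981e-01] [[ 0.001 -0.948 -0.318]
 [ 1.     0.001 -0.001]
 [ 0.001 -0.318  0.948]]
slim 373
((201.2921600341797, 290.9326171875), (7.679536819458008, 54.515228271484375), 5.440331935882568)
white ((200.0532989501953, 300.4139709472656), (6.880716323852539, 35.39947509765625), 5.194429397583008)
thick 634
((441.77874755859375, 292.8185729980469), (12.793804168701172, 55.59660339355469), 48.8140754699707)
white ((434.182373046875, 298.6294250488281), (11.388850212097168, 36.55278396606445), 49.398704528808594)
```

View pics/c_cab.png

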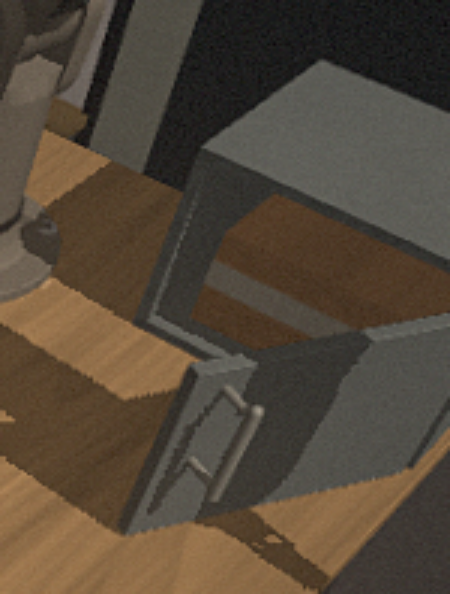

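carry_out --motion "0 0 0 -60 0;0 0 0 -60 0;0 0 0 -60 0;0 -20 -16 -40 0;0 -44 -34 0 0;0 -44 -34 0 0;0 -44 -34 0 0;0 -44 -34 0 0" --newtons 60

```text
clock: 1.15
tcp_pos: [0.3256, 0.4527, 0.4511]
orientation: [-0.41, -3.115, 0.0]
contact_force: [0.3, 0.8, -0.2]
grip_width: 0.0851
```

carry_out --motion "0 -44 -34 0 0;0 -44 -34 0 0;0 -44 -34 0 0;0 -17 -13 40 0;0 0 0 60 -0.13;0 0 0 60 -0.132;0 0 0 60 0;0 0 0 15 0"

```text
clock: 2.15
tcp_pos: [0.4367, 0.3031, 0.2129]
orientation: [0.0, -3.136, 0.008]
contact_force: [-0.4, -0.3, 0.9]
grip_width: 0.0855
```

Run:
```python
from h import *
plan([0.46,0.30,0.2],np.pi/2)
c=camera_params("wrist");np.save("w1c.npy",c,allow_pickle=True)
cv2.imwrite("pics/w1.png",grab_frame("wrist")[:,:,::-1])
```

```text
clock 2.15 tcp [0.4367 0.3031 0.2129] shift mm [-23.3  -3.1  12.8] M [[-1.0, -0.0, -0.005], [0.0, 1.0, -0.005], [0.005, -0.005, -1.0]]
cur yaw 1.571 twist 0.0 j7 0.92
```

View pics/w1.png

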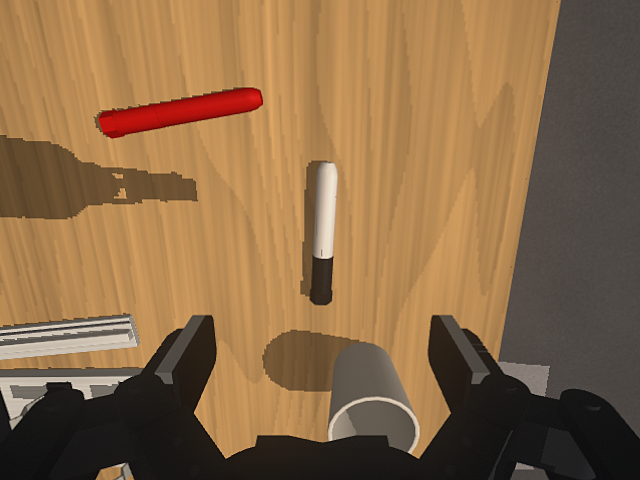

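The wrist view shows the slim marker (white barrel, black cap) from (328,163) to (321,303), with the red pen at (180,110) and the cup below. The choice is confirmed. Next I measure it.

Run:
```python
from h import *
c=np.load("w1c.npy",allow_pickle=True).item();ct=camera_params("top")
w=cv2.imread("pics/w1.png");h=cv2.cvtColor(w,cv2.COLOR_BGR2HSV)
x,y,W,H=300,150,50,165
g=h[y:y+H,x:x+W]; wh=(g[...,1]<60)&(g[...,2]>100); bk=(g[...,2]<75)
n,l,st,ce=cv2.connectedComponentsWithStats((wh|bk).astype(np.uint8)); k=1+st[1:,4].argmax()
q=np.argwhere(l==k)[:,::-1]+[x,y]; rr=cv2.minAreaRect(q.astype(np.float32));print(rr)
b=cv2.boxPoints(rr); b=b[b[:,1].argsort()]; e1=b[:2].mean(0);e2=b[2:].mean(0);print(e1,e2)
for z in (0.0,0.01,.02):
  P=plane(c,[e1,e2],z);print(z,P.round(4).tolist(),np.linalg.norm(P[1]-P[0]).round(4))
# white/black boundary in both views for triangulation
qw=np.argwhere(wh&(l==k))[:,::-1]+[x,y]; bw=cv2.boxPoints(cv2.minAreaRect(qw.astype(np.float32)));bw=bw[bw[:,1].argsort()];j1=bw[2:].mean(0)
cw=bw.mean(0);print("boundary",j1,"white ctr",cw,"top white (200.05,300.4)")
print(tri(c,cw,ct,(200.05,300.41)), tri(c,(e1+e2)/2,ct,(201.3,290.9)))
```

```text
((323.498779296875, 233.02432250976562), (21.51100730895996, 142.41603088378906), 2.7927021980285645)
[326.9682  161.90088] [320.02936 304.14777]
0.0 [[0.3934, 0.3066, 0.0], [0.5424, 0.3, 0.0]] 0.1492
0.01 [[0.3923, 0.3065, 0.01], [0.5372, 0.3001, 0.01]] 0.145
0.02 [[0.3913, 0.3065, 0.02], [0.532, 0.3003, 0.02]] 0.1408
boundary [321.9604  258.17413] white ctr [324.7914  210.04654] top white (200.05,300.4)
(array([0.4349873 , 0.30442543, 0.01832642]), np.float64(0.0009928569952013665)) (array([0.45935017, 0.30343436, 0.01244158]), np.float64(0.00034366881855426185))
```

carry_out --motion "0.4 -26 1 0 0.044;0.4 0 0 55 0;0.4 0 0 55 0;0.4 0 0 50 0;0.4 0 0 20 0;0.4 0 0 0 0;0.4 0 0 0 0;0.4 0 0 0 0"

```text
clock: 3.2
tcp_pos: [0.4661, 0.3069, 0.0382]
orientation: [0.069, 3.138, 0.004]
contact_force: [-0.0, 0.4, -0.3]
grip_width: 0.0511
```

Run:
```python
from h import *
plan([0.462,0.3033,0.004],np.pi/2-.044); print(r.get_obs()['grip_width'])
```

```text
clock 3.2 tcp [0.4661 0.3069 0.0382] shift mm [ 4.  -3.8 34.2] M [[-0.999, 0.044, 0.003], [0.044, 0.999, 0.002], [-0.002, 0.002, -1.0]]
cur yaw 1.527 twist 0.0 j7 0.99
0.05114810063755281
```

carry_out --motion "0.4 4 -4 20 0;0.4 0 0 14 0;0.4 0 0 0 0;1 0 0 0 0;1 0 0 0 0;1 0 0 0 0;1 0 0 0 0;1 0 0 0 0"

```text
clock: 4.2
tcp_pos: [0.4613, 0.3025, 0.0031]
orientation: [0.069, 3.14, 0.002]
contact_force: [-0.6, -0.6, 5.9]
grip_width: 0.0174
```

Run:
```python
from h import *
plan([0.64,0.083,0.2],np.pi/2); print(r.get_obs()['grip_width'])
```

```text
clock 4.2 tcp [0.4613 0.3025 0.0031] shift mm [-188.4 -211.2 -196.9] M [[-0.999, 0.044, 0.001], [0.044, 0.999, 0.001], [-0.001, 0.001, -1.0]]
cur yaw 1.527 twist -0.044 j7 1.0
0.017418919993467667
```

Run:
```python
from h import *
w=grab_frame("wrist")[:,:,::-1]
cv2.imwrite("pics/w2.png",cv2.resize(w[180:480,130:530],None,fx=2,fy=2)); print(r.get_obs()['grip_width'],r.get_obs()['contact_force'])
```

```text
0.017606988419084698 [-0.97551835 -0.23505582  5.39482069]
```

View pics/w2.png

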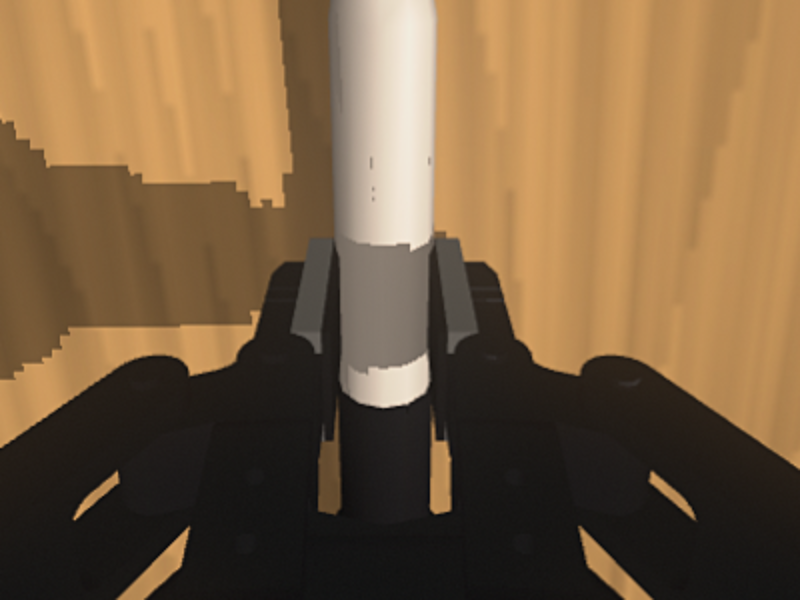

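carry_out --motion "1 0 0 -40 0;1 0 0 -60 0;1 0 0 -60 0;1 0 0 -60 0;1 -52 -33 -20 0;1 -52 -33 0 0;1 -52 -33 0 -0.044;1 -49 -32 0 0"

```text
clock: 5.25
tcp_pos: [0.6607, 0.1641, 0.2417]
orientation: [-0.001, 3.141, 0.0]
contact_force: [0.2, 0.4, -0.2]
grip_width: 0.0176
```

Run:
```python
from h import *
plan([0.66,0.16,0.25],np.pi/2); print(r.get_obs()['grip_width'])
grab_frame("top")  # let settle
c=camera_params("wrist");np.save("w3c.npy",c,allow_pickle=True)
cv2.imwrite("pics/w3.png",grab_frame("wrist")[:,:,::-1])
```

```text
clock 5.25 tcp [0.6607 0.1641 0.2417] shift mm [ 0.7 -4.1 -8.3] M [[-1.0, -0.001, 0.0], [-0.001, 1.0, 0.0], [-0.0, 0.0, -1.0]]
cur yaw 1.571 twist 0.001 j7 1.38
0.01764742955680041
```

View pics/w3.png

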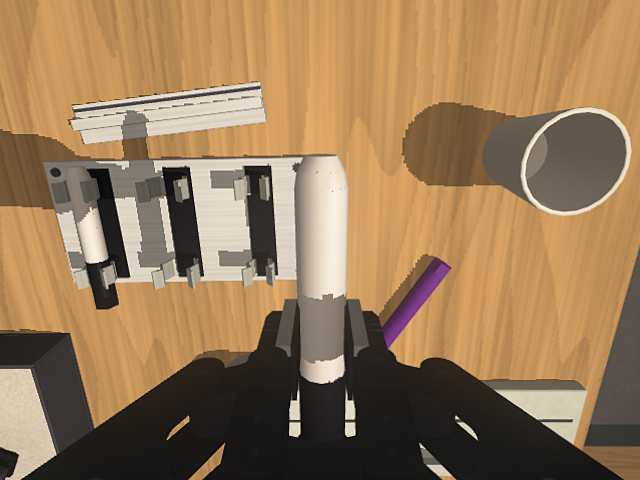

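Run:
```python
from h import *
w=cv2.imread("pics/w3.png")
cv2.imwrite("pics/w3z.png",cv2.resize(w[145:295,130:300],None,fx=4.6,fy=4,interpolation=cv2.INTER_CUBIC))
```

```text
(no output)
```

View pics/w3z.png

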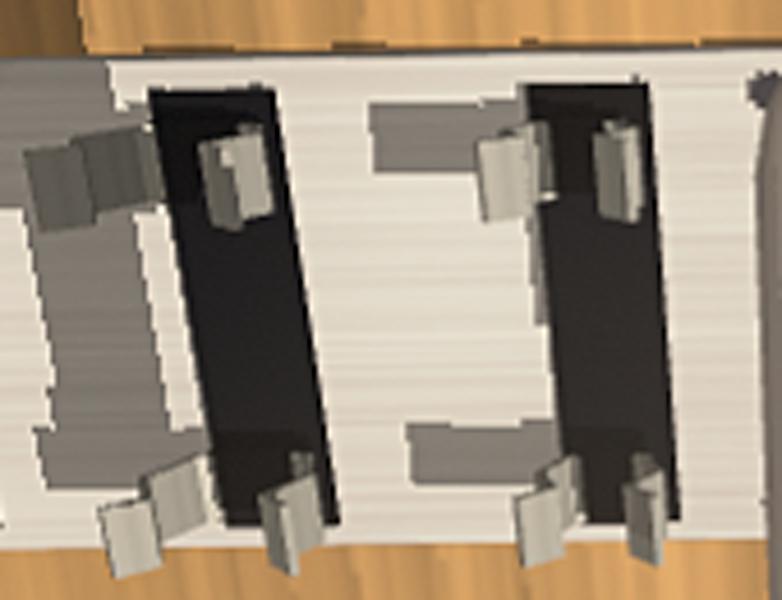

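Run:
```python
from h import *
c=np.load("w3c.npy",allow_pickle=True).item();ct=camera_params("top")
Z=lambda X,Y:(130+X/4.6,145+Y/4); T=lambda X,Y:(250+X/5.5,160+Y/5.5)
nar=[Z(528,86),Z(646,86),Z(679,522),Z(586,522)]; wid=[Z(149,92),Z(273,92),Z(339,522),Z(228,522)]
for n,q in (("nar",nar),("wid",wid)):
    P=plane(c,q,.017);print(n,P.round(4)[:,:2].tolist(),P.mean(0).round(4))
nt=[T(165,362),T(220,362),T(220,128),T(166,128)]; wt=[T(334,362),T(390,362),T(388,128),T(334,128)]
# note wrist order: image right=+y ; top left=+y
for n,q in (("nar",nt),("wid",wt)):
    P=plane(ct,q,.017);print("top",n,P.round(4)[:,:2].tolist(),P.mean(0).round(4))
print("tri",tri(c,nar[0],ct,nt[1]),tri(c,nar[1],ct,nt[0]),tri(c,wid[1],ct,wt[0]))
print("front edge wrist",plane(c,[Z(100,54),Z(740,46)],.014).round(4).tolist(), "corner",plane(c,[(44,163)],.014))
print("back edge",plane(c,[Z(100,547),Z(740,541)],.014).round(4).tolist())
print("front top",plane(ct,[T(90,378),T(637,374)],.014).round(4).tolist())
# lips (tips) wrist: triangulate narrow front-left etc.
```

```text
nar [[0.6304, 0.0801], [0.6306, 0.1051], [0.7463, 0.1069], [0.7462, 0.0852]] [0.6884 0.0943 0.017 ]
wid [[0.6315, -0.0006], [0.6316, 0.0258], [0.746, 0.0274], [0.7459, 0.0014]] [0.6887 0.0135 0.017 ]
top nar [[0.627, 0.1041], [0.6269, 0.0783], [0.7415, 0.0796], [0.7416, 0.1055]] [0.6843 0.0919 0.017 ]
top wid [[0.6267, 0.0248], [0.6266, -0.0014], [0.7411, -0.0006], [0.7412, 0.0252]] [0.6839 0.012  0.017 ]
tri (array([0.63036004, 0.07857092, 0.00746436]), np.float64(0.0026796292533484197)) (array([0.63036485, 0.10443476, 0.00810537]), np.float64(0.002849370661171905)) (array([0.63016785, 0.02448969, 0.01140909]), np.float64(0.004433061124906268))
front edge wrist [[0.6227, -0.0109, 0.014], [0.6214, 0.1251, 0.014]] corner [[ 0.62653334 -0.1172046   0.014     ]]
back edge [[0.7545, -0.0313, 0.014], [0.7533, 0.1207, 0.014]]
front top [[0.6201, 0.1396, 0.014], [0.6212, -0.1173, 0.014]]
```

carry_out --motion "1 -13 -36 0 -0.01;1 -12 -35 0 0;1 0 0 55 0;1 0 0 55 0;1 0 0 50 0;1 0 0 0 0;1 0 0 0 0;1 0 0 0 0"

```text
clock: 6.35
tcp_pos: [0.6867, 0.0949, 0.0846]
orientation: [-0.016, 3.137, 0.002]
contact_force: [-0.5, 0.7, -0.6]
grip_width: 0.0178
```

Run:
```python
from h import *
plan([0.686,0.093,0.053],np.pi/2+.008); print(r.get_obs()['grip_width'])
cv2.imwrite("pics/w4.png",grab_frame("wrist")[:,:,::-1])
s=grab_frame("scene")[:,:,::-1];cv2.imwrite("pics/s4.png",cv2.resize(s[200:380,200:400],None,fx=4,fy=3.3))
```

```text
clock 6.35 tcp [0.6867 0.0949 0.0846] shift mm [ 0.8 -1.9 31.6] M [[-1.0, -0.01, 0.005], [-0.01, 1.0, 0.001], [-0.005, 0.001, -1.0]]
cur yaw 1.581 twist 0.002 j7 1.54
0.017812102549042103
```

View pics/w4.png

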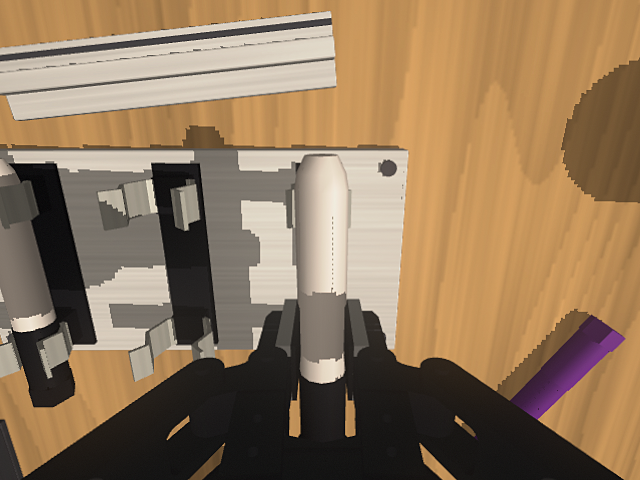

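View pics/s4.png

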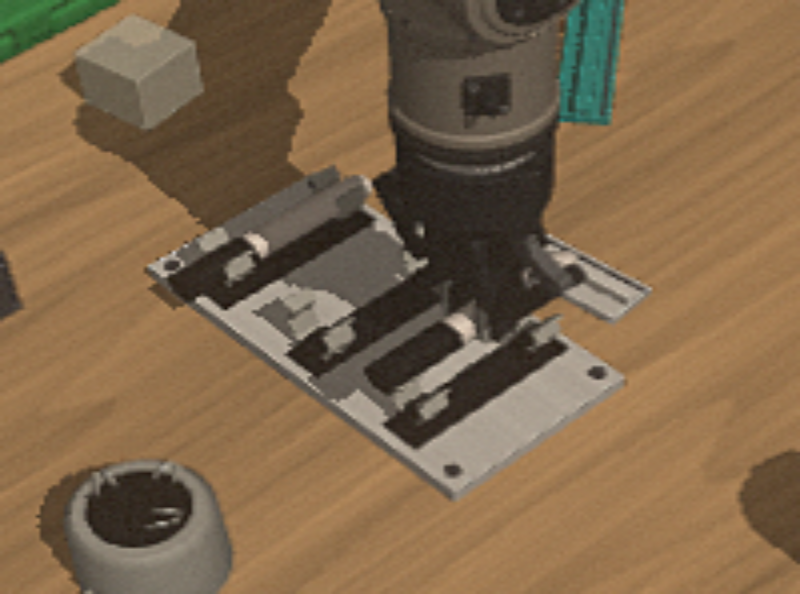

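carry_out --motion "1 0 -2 15 0;1 0 0 15 0;1 0 0 0 0;1 0 0 5 0;1 0 0 5 0;1 0 0 5 0;1 0 0 5 0;1 0 0 0 0" --newtons 80

```text
clock: 7.45
tcp_pos: [0.6845, 0.093, 0.0349]
orientation: [0.016, -3.14, -0.002]
contact_force: [-11.3, 0.6, 28.9]
grip_width: 0.0169
```

Run:
```python
from h import *
plan([0.686,0.093,0.035],np.pi/2+.008); print(r.get_obs()['grip_width'],r.get_obs()['contact_force'])
cv2.imwrite("pics/w5.png",grab_frame("wrist")[:,:,::-1])
```

```text
clock 7.45 tcp [0.6845 0.093  0.0349] shift mm [-1.5  0.  -0.1] M [[-1.0, -0.01, -0.001], [-0.01, 1.0, 0.001], [0.001, 0.001, -1.0]]
cur yaw 1.581 twist 0.002 j7 1.56
0.01694422123005108 [-11.30337898   0.57799172  28.92860007]
```

View pics/w5.png

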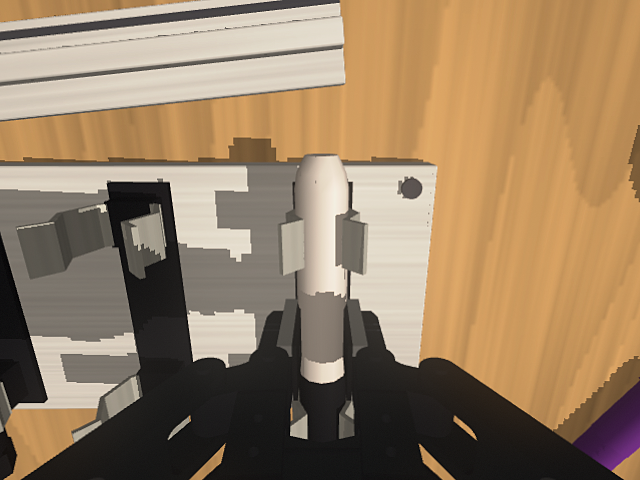

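carry_out --motion "0.6 0 0 0 0;0.5 0 0 0 0;0.5 0 0 0 0;0.5 0 0 -20 0;0.5 0 0 -40 0;0.5 0 0 -50 0;0.5 0 -35 -50 0;0.5 0 -45 -20 0"

```text
clock: 8.5
tcp_pos: [0.6876, 0.0131, 0.2169]
orientation: [-0.02, 3.135, 0.002]
contact_force: [0.7, -0.5, -0.5]
grip_width: 0.0428
```

Run:
```python
from h import *
grab_frame("top")
plan([0.46,-0.31,0.2],np.pi/2)
c=camera_params("wrist");np.save("w6c.npy",c,allow_pickle=True)
cv2.imwrite("pics/w6.png",grab_frame("wrist")[:,:,::-1])
np.save
s=grab_frame("scene")[:,:,::-1];cv2.imwrite("pics/s6f.png",s);cv2.imwrite("pics/s6.png",cv2.resize(s[220:370,220:390],None,fx=4.5,fy=4))
```

```text
clock 8.55 tcp [0.6877 0.0023 0.219 ] shift mm [ 228.7 -311.6   18.4] M [[-1.0, -0.002, 0.009], [-0.002, 1.0, -0.005], [-0.009, -0.005, -1.0]]
cur yaw 1.573 twist 0.002 j7 1.63
```

View pics/w6.png

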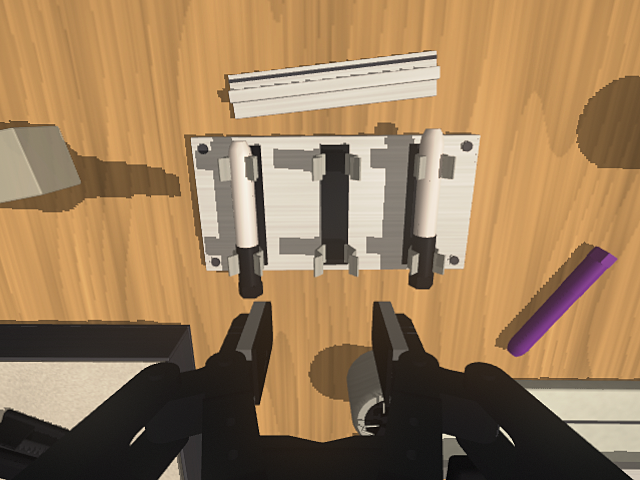

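View pics/s6.png

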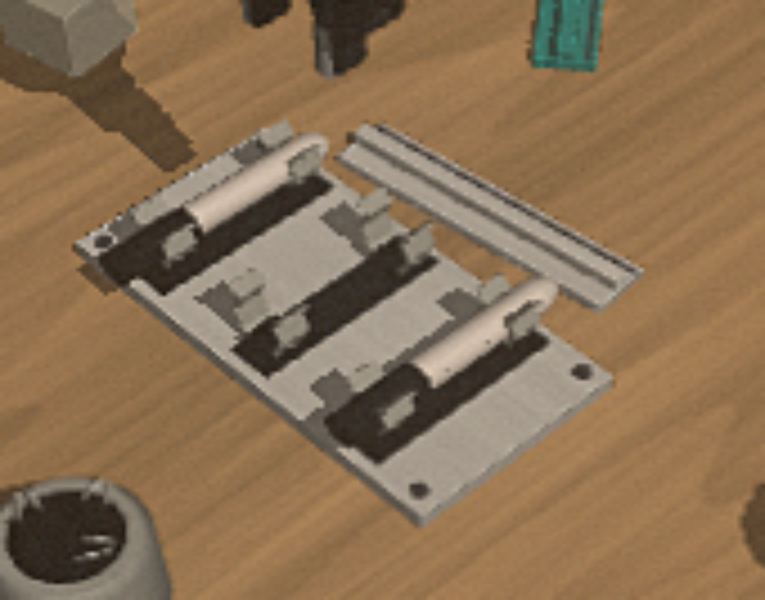

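```bash
python3 - <<'E'
from h import *
c=np.load("w6c.npy",allow_pickle=True).item();ct=camera_params("scene")
w=cv2.imread("pics/w6.png");h=cv2.cvtColor(w,cv2.COLOR_BGR2HSV)
print("ours",plane(c,[(431,129),(421,289)],.042).round(4).tolist())
print("clipped",plane(c,[(238,141),(251,297)],.042).round(4).tolist())
print("clips nar front/back mid",plane(c,[(434,166),(424,265)],.058).round(4).tolist())
print("wide lips",plane(c,[(317,166),(358,166),(317,262),(356,262)],.061).round(4).tolist())
print("rack front corners",plane(c,[(191,138),(480,135)],.014).round(4).tolist())
print("rack back corners",plane(c,[(206,270),(463,267)],.014).round(4).tolist())
# barrel/cap boundary height via two views
S=lambda X,Y:(220+X/4.5,220+Y/4)
print("tri bound ours",tri(c,(425,236),ct,S(414,362)),"clipped",tri(c,(246,247),ct,S(192,206)))
print("tri front end ours",tri(c,(431,129),ct,S(552,287)),"clipped",tri(c,(238,141),ct,S(325,142)))
P=plane(c,[(229,75),(437,52),(440,78),(236,118)],.008);print("rule",P.round(4).tolist())
E
python3 - <<'E'
import cv2
w=cv2.imread("pics/w6.png");cv2.imwrite("pics/w6z.png",cv2.resize(w[40:300,180:490],None,fx=2.5,fy=2.3,interpolation=cv2.INTER_CUBIC))
E
```

```text
ours [[0.6162, 0.0905, 0.042], [0.7611, 0.0955, 0.042]]
clipped [[0.6263, -0.0686, 0.042], [0.7706, -0.0662, 0.042]]
clips nar front/back mid [[0.644, 0.0914, 0.058], [0.73, 0.0914, 0.058]]
wide lips [[0.644, -0.0026, 0.061], [0.6439, 0.0301, 0.061], [0.7265, -0.0027, 0.061], [0.7263, 0.0312, 0.061]]
rack front corners [[0.6258, -0.117, 0.014], [0.6222, 0.1424, 0.014]]
rack back corners [[0.7548, -0.1161, 0.014], [0.75, 0.1436, 0.014]]
tri bound ours (array([0.70436945, 0.09138189, 0.05329201]), np.float64(0.0009264800108971878)) clipped (array([ 0.71362003, -0.06356672,  0.05762709]), np.float64(0.0018361457898120475))
tri front end ours (array([0.61483208, 0.09234455, 0.03945565]), np.float64(0.003643363344301334)) clipped (array([ 0.62493669, -0.06684626,  0.0413119 ]), np.float64(0.0045881057276042185))
rule [[0.5732, -0.08, 0.008], [0.5548, 0.0986, 0.008], [0.575, 0.1034, 0.008], [0.6086, -0.0765, 0.008]]
```

View pics/w6z.png

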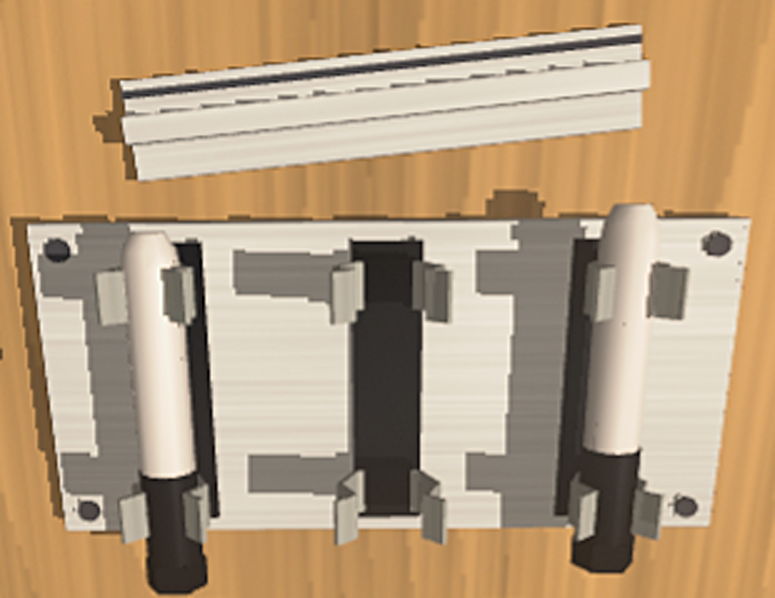

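```bash
cat >> h.py <<'E'
def rows(target,yaw_total_twist,nT,nR,start=None,yaw=None):
    """print rows combining translation (nT rows) and twist (nR rows)"""
    p,M,o=tool(); d=(np.array(target)-p)*1000
    tw=yaw_total_twist/nR; M=M.copy()
    for i in range(max(nT,nR)):
        s=M.T@(d/nT) if i<nT else np.zeros(3)
        t=tw if i<nR else 0
        print(s.round(0),round(t,3)); M=M@R.from_rotvec([0,0,t]).as_matrix()
E
python3 - <<'E'
from h import *
ct=camera_params("top")
b=cv2.boxPoints(((441.7787,292.8186),(12.79,55.6),48.814)); 
print(b, plane(ct,b,.015).round(4).tolist(), plane(ct,[(441.78,292.82)],.015))
rows([0.455,-0.31,0.235],-2.25,8,13)
E
```

```text
[[416.64594 306.31235]
 [458.48914 269.69943]
 [466.91144 279.32486]
 [425.06824 315.93777]] [[0.419, -0.2418, 0.015], [0.5112, -0.3529, 0.015], [0.4863, -0.3735, 0.015], [0.3947, -0.2623, 0.015]] [[ 0.45246997 -0.30706684  0.015     ]]
[ 29. -40.  -3.] -0.173
[ 35. -34.  -3.] -0.173
[ 41. -27.  -3.] -0.173
[ 45. -20.  -3.] -0.173
[ 48. -12.  -3.] -0.173
[49. -4. -3.] -0.173
[49.  5. -3.] -0.173
[47. 13. -3.] -0.173
[0. 0. 0.] -0.173
[0. 0. 0.] -0.173
[0. 0. 0.] -0.173
[0. 0. 0.] -0.173
[0. 0. 0.] -0.173
```

carry_out --motion "0.2 29 -40 -3 -0.173;0.2 35 -34 -3 -0.173;0.2 41 -27 -3 -0.173;0.2 45 -20 -3 -0.173;0.2 48 -12 -3 -0.173;0.2 49 -4 -3 -0.173;0.2 49 5 0 -0.173;0.2 47 13 0 -0.173"

```text
clock: 9.65
tcp_pos: [0.488, -0.2481, 0.2105]
orientation: [1.704, -2.592, -0.055]
contact_force: [0.1, 0.9, -0.7]
grip_width: 0.0683
```

carry_out --motion "0.2 0 0 0 -0.173;0.2 0 0 0 -0.173;0.2 0 0 0 -0.173;0.2 0 0 0 -0.173;0.2 0 0 0 -0.173;0.2 0 0 0 0;0.2 0 0 0 0;0.2 0 0 0 0"

```text
clock: 10.65
tcp_pos: [0.4971, -0.2119, 0.1697]
orientation: [2.443, -1.85, -0.081]
contact_force: [0.9, 0.5, -0.3]
grip_width: 0.0685
```

Run:
```python
from h import *
plan([0.4525,-0.307,0.2],.683)
c=camera_params("wrist");np.save("w7c.npy",c,allow_pickle=True)
cv2.imwrite("pics/w7.png",grab_frame("wrist")[:,:,::-1])
```

```text
clock 10.65 tcp [ 0.4971 -0.2119  0.1697] shift mm [ 79.6  71.2 -23.5] M [[0.271, -0.958, -0.088], [-0.962, -0.27, -0.029], [0.004, 0.093, -0.996]]
cur yaw -2.867 twist -0.409 j7 2.96
```

View pics/w7.png

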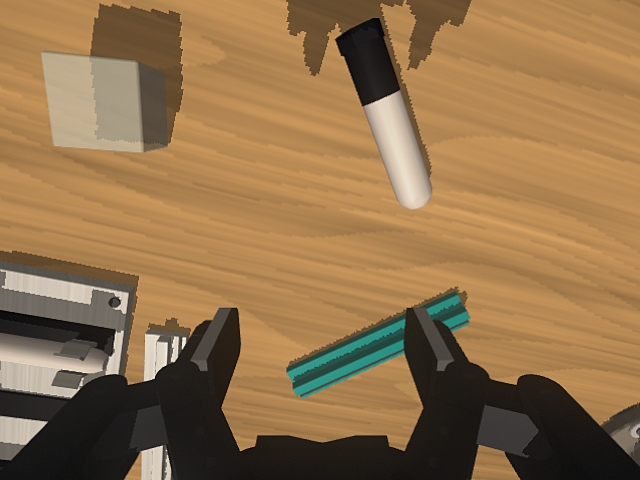

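The wrist view shows the thick marker from (360,25) at the cap to (412,205), with the cube at (100,100) and the teal rule below. Joint 7 reached its limit and the tool tilted, so I turn back the other way.

carry_out --motion "0.2 0 0 -20 0.18;0.2 0 0 -20 0.18;0.2 0 0 -10 0.18;0.2 0 0 0 0.18;0.2 0 0 0 0.18;0.2 0 0 0 0.18;0.2 0 0 0 0.18;0.2 0 0 0 0.18"

```text
clock: 11.7
tcp_pos: [0.5012, -0.2106, 0.2194]
orientation: [0.605, -2.989, 0.016]
contact_force: [-0.0, 0.2, -0.9]
grip_width: 0.0686
```

carry_out --motion "0.2 0 0 0 0.18;0.2 0 0 0 0.18;0.2 0 0 0 0.18;0.2 0 0 0 0.18;0.2 0 0 0 0.18;0.2 0 0 0 0.18;0.2 0 0 0 0.18;0.2 0 0 0 0"

```text
clock: 12.7
tcp_pos: [0.5013, -0.2104, 0.2194]
orientation: [-1.27, -2.797, 0.097]
contact_force: [0.1, 0.1, 0.1]
grip_width: 0.0684
```

Run:
```python
from h import *
plan([0.4525,-0.307,0.2],.683)
c=camera_params("wrist");np.save("w8c.npy",c,allow_pickle=True)
cv2.imwrite("pics/w8.png",grab_frame("wrist")[:,:,::-1])
```

```text
clock 12.7 tcp [ 0.5013 -0.2104  0.2194] shift mm [-41.5 -98.3  26.4] M [[-0.656, 0.749, -0.088], [0.754, 0.657, -0.029], [0.036, -0.086, -0.996]]
cur yaw 0.72 twist 0.037 j7 0.63
```

View pics/w8.png

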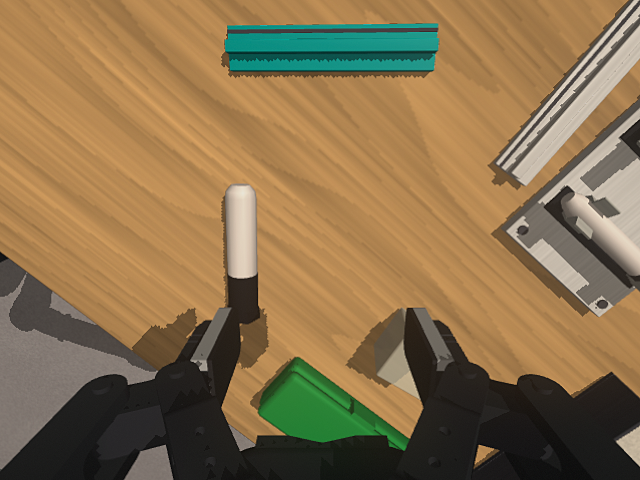

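Run:
```python
from h import *
res={}
for n,(x,y,W,H) in dict(w8=(215,175,55,155),w7=(325,5,115,215)).items():
    c=np.load(n+"c.npy",allow_pickle=True).item(); h=cv2.cvtColor(cv2.imread(f"pics/{n}.png"),cv2.COLOR_BGR2HSV)
    g=h[y:y+H,x:x+W]; wh=((g[...,1]<60)&(g[...,2]>100)).astype(np.uint8)
    k,l,st,ce=cv2.connectedComponentsWithStats(wh); i=1+st[1:,4].argmax()
    q=(np.argwhere(l==i)[:,::-1]+[x,y]).astype(np.float32); rr=cv2.minAreaRect(q); b=cv2.boxPoints(rr)
    print(n,rr,b.tolist()); res[n]=(c,rr[0])
    for z in (.015,): print(plane(c,b,z).round(4).tolist(), plane(c,[rr[0]],z).round(4))
print(tri(*res['w8'],*res['w7']))
c=res['w8'][0]
print("ends",plane(c,[(240,184.5),(244.5,323)],.015).round(4).tolist(),plane(c,[(240,184.5),(244,323)],.025).round(4).tolist())
```

```text
w8 ((241.18833923339844, 230.8966064453125), (94.35331726074219, 30.59276580810547), 87.79740142822266) [[224.09011840820312, 184.3426971435547], [254.6602783203125, 183.1669158935547], [258.28656005859375, 277.45050048828125], [227.71640014648438, 278.62628173828125]]
[[0.3984, -0.2628, 0.015], [0.42, -0.2419, 0.015], [0.4828, -0.3153, 0.015], [0.46, -0.3385, 0.015]] [[ 0.4391 -0.2882  0.015 ]]
w7 ((399.1000671386719, 151.79998779296875), (116.68802642822266, 39.528465270996094), 71.56504821777344) [[361.9000549316406, 102.69999694824219], [399.4000549316406, 90.19999694824219], [436.3000793457031, 200.8999786376953], [398.8000793457031, 213.3999786376953]]
[[0.4793, -0.3143, 0.015], [0.4543, -0.3307, 0.015], [0.3949, -0.2582, 0.015], [0.4225, -0.24, 0.015]] [[ 0.4392 -0.2877  0.015 ]]
(array([ 0.43932445, -0.28777252,  0.01577545]), np.float64(0.00030671246726905364))
ends [[0.4101, -0.2525, 0.015], [0.5045, -0.3667, 0.015]] [[0.4115, -0.2494, 0.025], [0.5028, -0.3607, 0.025]]
```

Run:
```python
from h import *
rows([0.4545,-0.306,0.06],.024,4,1)
```

```text
[-12. -21.  41.] 0.024
[-12. -21.  41.] 0
[-12. -21.  41.] 0
[-12. -21.  41.] 0
```

carry_out --motion "0.4 -12 -22 34 0.024;0.4 -12 -22 42 0;0.4 -13 -22 44 0;0.4 -12 -21 44 0;0.4 0 0 0 0;0.4 0 0 0 0;0.4 0 0 0 0;0.4 0 0 0 0"

```text
clock: 13.75
tcp_pos: [0.4528, -0.3078, 0.0622]
orientation: [-1.304, -2.783, 0.097]
contact_force: [-0.5, 0.9, 0.5]
grip_width: 0.0513
```

Run:
```python
from h import *
plan([0.4545,-0.306,0.006],.696);print(r.get_obs()['grip_width'])
```

```text
clock 13.75 tcp [ 0.4528 -0.3078  0.0622] shift mm [-1.6  7.3 55.8] M [[-0.639, 0.765, -0.087], [0.769, 0.639, -0.029], [0.034, -0.086, -0.996]]
cur yaw 0.696 twist -0.0 j7 0.63
0.051314667716814935
```

carry_out --motion "0.4 -1 4 26 0;0.4 -1 3 28 0;0.4 0 0 2 0;0.4 0 0 0 0;1 0 0 0 0;1 0 0 0 0;1 0 0 0 0;1 0 0 0 0"

```text
clock: 14.75
tcp_pos: [0.4541, -0.3072, 0.006]
orientation: [-1.306, -2.781, 0.098]
contact_force: [-0.1, 0.4, 6.4]
grip_width: 0.0273
```

Run:
```python
from h import *
plan([0.4545,-0.306,0.006],.696);print(r.get_obs()['grip_width'],r.get_obs()['contact_force'])
w=grab_frame("wrist")[:,:,::-1]
cv2.imwrite("pics/w9.png",w)
```

```text
clock 14.75 tcp [ 0.4541 -0.3072  0.006 ] shift mm [ 0.7  1.1 -0. ] M [[-0.637, 0.766, -0.088], [0.77, 0.637, -0.029], [0.034, -0.086, -0.996]]
cur yaw 0.694 twist -0.002 j7 0.56
0.027307733917507123 [-0.12436888  0.42882565  6.42790697]
```

View pics/w9.png

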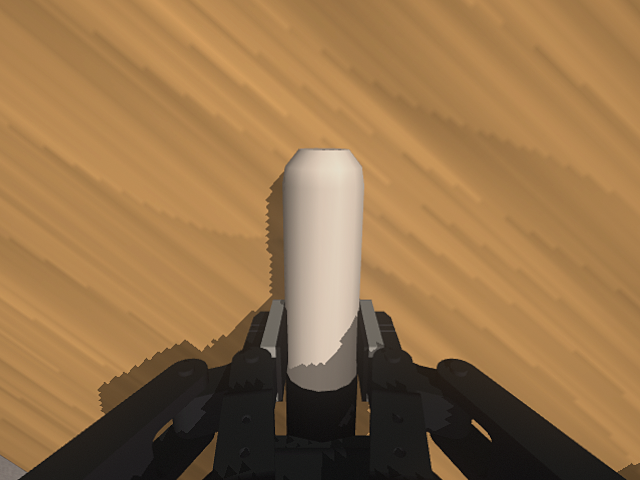

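Run:
```python
from h import *
p,M,o=tool()
print((M.T@np.array([0,0,58])).round(0))
import h
h.tool=lambda:(p+[0,0,.174],M,o)
rows([0.675,0.0135,0.18],-.887,8,5)
```

```text
[  2.  -5. -58.]
[13. 47. -4.] -0.177
[ 5. 48. -4.] -0.177
[-4. 48. -4.] -0.177
[-12.  47.  -4.] -0.177
[-20.  44.  -4.] -0.177
[-28.  40.  -4.] 0
[-28.  40.  -4.] 0
[-28.  40.  -4.] 0
```

carry_out --motion "1 2 -5 -40 0;1 2 -5 -58 0;1 2 -5 -58 0;1 1 -2 -25 0;1 13 47 -4 -0.177;1 5 48 -4 -0.177;1 -4 48 -4 -0.177;1 -12 47 -4 -0.177"

```text
clock: 15.8
tcp_pos: [0.5631, -0.1466, 0.1889]
orientation: [-0.251, -3.045, 0.055]
contact_force: [0.4, 0.8, -0.7]
grip_width: 0.0277
```

carry_out --motion "1 -20 44 -4 -0.177;1 -28 40 -4 0;1 -28 40 -4 0;1 -28 40 -4 0;1 0 0 0 0;1 0 0 0 0;1 0 0 0 0;1 0 0 0 0"

```text
clock: 16.8
tcp_pos: [0.6733, 0.0116, 0.1899]
orientation: [0.008, -3.052, 0.043]
contact_force: [-0.5, 0.1, -0.7]
grip_width: 0.0271
```

Run:
```python
from h import *
plan([0.686,0.0135,0.11],np.pi/2+.01);print(r.get_obs()['grip_width'],r.get_obs()['contact_force'])
c=camera_params("wrist");np.save("w10c.npy",c,allow_pickle=True)
w=grab_frame("wrist")[:,:,::-1]
cv2.imwrite("pics/w10.png",w)
```

```text
clock 16.8 tcp [0.6733 0.0116 0.1899] shift mm [-19.8   4.   78.3] M [[-0.996, -0.006, -0.089], [-0.004, 1.0, -0.028], [0.09, -0.028, -0.996]]
cur yaw 1.577 twist -0.004 j7 1.01
0.02714849109243942 [-0.53332983  0.09437448 -0.69008025]
```

View pics/w10.png

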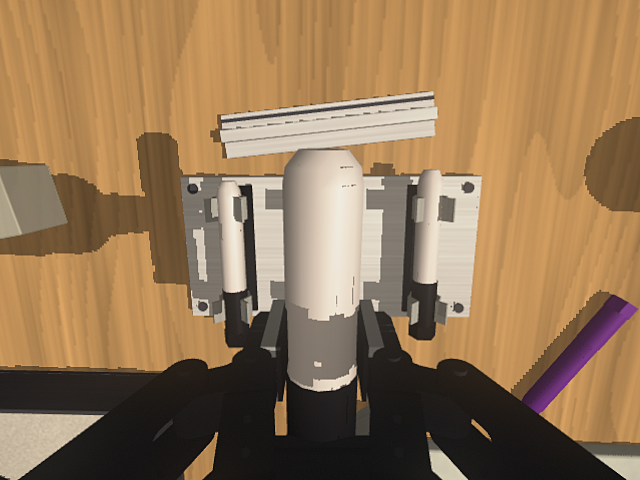

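carry_out --motion "1 -5 2 30 -0.004;1 -8 1 40 0;1 -9 2 36 0;1 0 0 0 0;1 0 0 0 0;1 0 0 0 0;1 0 0 0 0;1 0 0 0 0"

```text
clock: 17.85
tcp_pos: [0.6862, 0.0156, 0.0828]
orientation: [0.017, -3.053, 0.042]
contact_force: [-0.3, 0.0, -0.5]
grip_width: 0.0276
```

Run:
```python
from h import *
plan([0.686,0.0135,0.060],np.pi/2+.01);print(r.get_obs()['grip_width'],r.get_obs()['contact_force'])
c=camera_params("wrist");np.save("w11c.npy",c,allow_pickle=True)
w=grab_frame("wrist")[:,:,::-1]
cv2.imwrite("pics/w11.png",w)
```

```text
clock 17.85 tcp [0.6862 0.0156 0.0828] shift mm [-1.8 -1.5 22.8] M [[-0.996, -0.012, -0.088], [-0.01, 1.0, -0.028], [0.089, -0.027, -0.996]]
cur yaw 1.583 twist 0.002 j7 0.96
0.027557739292058844 [-0.30660877  0.01150549 -0.52201779]
```

View pics/w11.png

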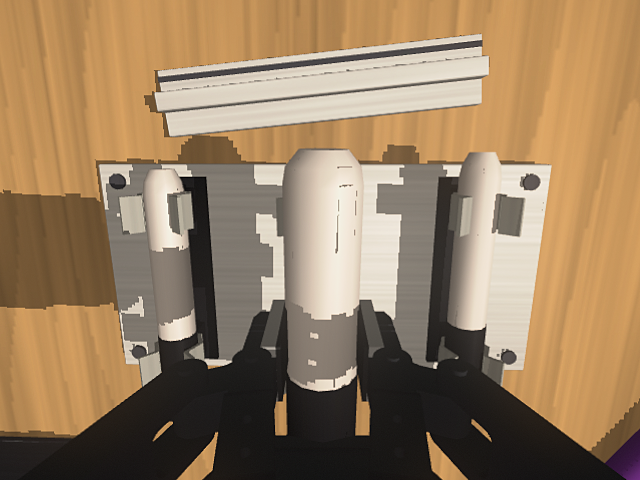

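Run:
```python
from h import *
c=np.load("w11c.npy",allow_pickle=True).item();c6=np.load("w6c.npy",allow_pickle=True).item()
print("wide front left lip outer now",plane(c,[(278,215)],.058).round(4))
Z=lambda X,Y:(180+X/2.5,40+Y/2.3)
print("w6 wide lips outer L/R front, back",plane(c6,[Z(331,300),Z(452,300),Z(335,535),Z(446,535)],.058).round(4).tolist())
print("marker axis now", plane(c,[(322,160),(322,215)],.09).round(4).tolist())
print("slim clip lips", plane(c,[(457,210),(524,210)],.055).round(4).tolist(),"w6",plane(c6,[Z(586,300),Z(689,300)],.055).round(4).tolist())
print("taken lips", plane(c,[(121,210),(193,210)],.055).round(4).tolist(),"w6",plane(c6,[Z(97,300),Z(195,300)],.055).round(4).tolist())
```

```text
wide front left lip outer now [[ 0.6463 -0.0067  0.058 ]]
w6 wide lips outer L/R front, back [[0.648, -0.0064, 0.058], [0.6478, 0.0327, 0.058], [0.7379, -0.0054, 0.058], [0.7376, 0.034, 0.058]]
marker axis now [[0.6199, 0.0148, 0.09], [0.6408, 0.0151, 0.09]]
slim clip lips [[0.6429, 0.0785, 0.055], [0.6423, 0.1099, 0.055]] w6 [[0.6481, 0.0767, 0.055], [0.6479, 0.1101, 0.055]]
taken lips [[0.6457, -0.084, 0.055], [0.6451, -0.0485, 0.055]] w6 [[0.6488, -0.083, 0.055], [0.6486, -0.051, 0.055]]
```

carry_out --motion "1 -1 -1 12 0;1 -1 -1 11 0;1 0 0 0 0;0.7 0 0 0 0;0.55 0 0 0 0;0.55 0 0 0 0;0.55 0 0 0 0;0.55 0 0 0 0"

```text
clock: 18.9
tcp_pos: [0.6859, 0.0129, 0.0591]
orientation: [0.017, -3.052, 0.042]
contact_force: [0.4, 0.1, 0.0]
grip_width: 0.0387
```

Run:
```python
from h import *
plan([0.686,0.0137,0.057],np.pi/2+.01);print(r.get_obs()['grip_width'],r.get_obs()['contact_force'])
w=grab_frame("wrist")[:,:,::-1]
cv2.imwrite("pics/w12.png",w)
```

```text
clock 18.9 tcp [0.6859 0.0129 0.0591] shift mm [-0.3  0.9  2.1] M [[-0.996, -0.012, -0.089], [-0.01, 1.0, -0.028], [0.09, -0.027, -0.996]]
cur yaw 1.583 twist 0.002 j7 0.95
0.03866529371407911 [0.35113227 0.09627212 0.03407805]
```

View pics/w12.png

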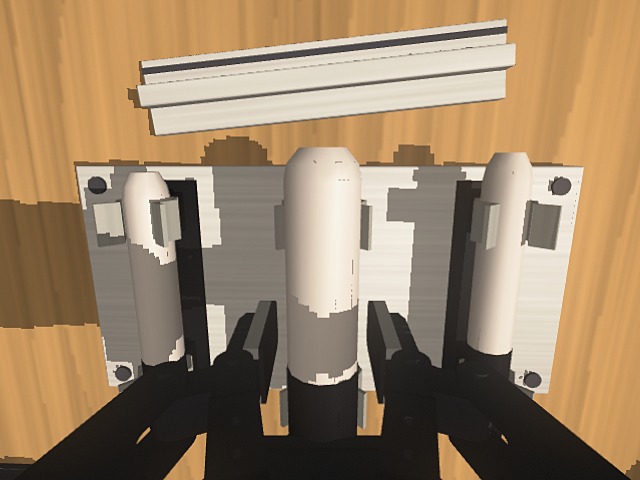

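carry_out --motion "0.55 0 1 2 0;1 0 0 0 0;1 0 0 0 0;1 0 0 0 0;1 -0.5 0 6 0;1 -0.5 0 6 0;1 -0.5 0 6 0;1 -0.5 0.5 6 0" --newtons 80

```text
clock: 19.95
tcp_pos: [0.6857, 0.0135, 0.0338]
orientation: [0.016, -3.051, 0.043]
contact_force: [-10.6, -5.6, 39.3]
grip_width: 0.0272
```

Run:
```python
from h import *
plan([0.686,0.0137,0.033],np.pi/2+.01);print(r.get_obs()['grip_width'],r.get_obs()['contact_force'])
w=grab_frame("wrist")[:,:,::-1]
cv2.imwrite("pics/w13.png",w);print(r.get_obs()['contact_force'])
```

```text
clock 19.95 tcp [0.6857 0.0135 0.0338] shift mm [-0.4  0.2  0.8] M [[-0.996, -0.012, -0.09], [-0.009, 1.0, -0.028], [0.09, -0.027, -0.996]]
cur yaw 1.582 twist 0.002 j7 0.94
0.027167490277385846 [-10.60357719  -5.58279516  39.30074093]
[-2.49027147 -3.72897038 10.48836987]
```

View pics/w13.png

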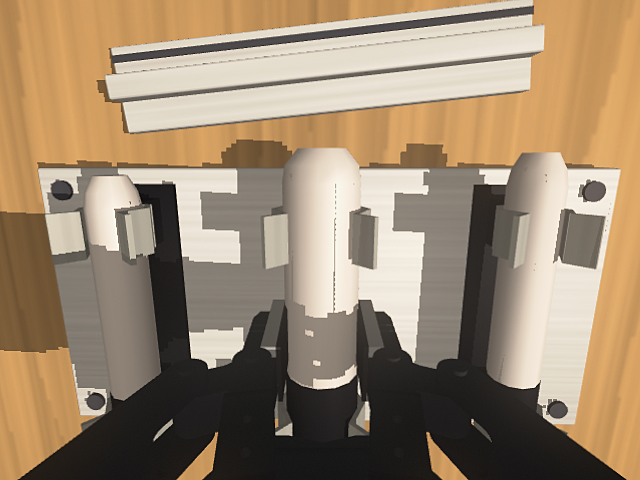

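carry_out --motion "1 0 0 1 0;1 0 0 0 0;0.7 0 0 0 0;0.55 0 0 0 0;0.55 0 0 0 0;0.55 0 0 -20 0;0.55 0 0 -35 0;0.55 0 0 -25 0"

```text
clock: 21.0
tcp_pos: [0.6934, 0.0167, 0.1143]
orientation: [0.017, -3.054, 0.04]
contact_force: [-0.5, 0.1, -0.2]
grip_width: 0.0384
```

Run:
```python
from h import *
grab_frame("top")
plan([0.686,0.0137,0.057],np.pi/2+.01)
c=camera_params("wrist");np.save("w14c.npy",c,allow_pickle=True)
w=grab_frame("wrist")[:,:,::-1]
cv2.imwrite("pics/w14.png",w)
```

```text
clock 21.05 tcp [0.6951 0.0173 0.1177] shift mm [ 4.  -2.  61.3] M [[-0.996, -0.012, -0.083], [-0.01, 1.0, -0.026], [0.083, -0.025, -0.996]]
cur yaw 1.583 twist 0.002 j7 0.98
```

View pics/w14.png

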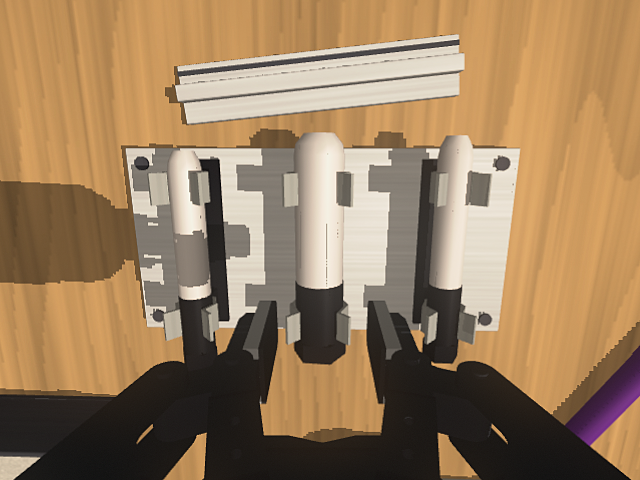

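carry_out --motion "1 1 -1 0 0;1 1 -1 0 0;1 0 0 0 0;1 0 0 20 0;1 1 0 20 0;1 1 0 15 0;1 0 0 0 0;1 0 0 0 0"

```text
clock: 22.1
tcp_pos: [0.683, 0.0126, 0.0574]
orientation: [0.017, -3.05, 0.042]
contact_force: [-2.7, -1.9, 9.2]
grip_width: 0.0001
```

Run:
```python
from h import *
plan([0.687,0.0142,0.057],np.pi/2+.01);print(r.get_obs()['grip_width'],r.get_obs()['contact_force'])
```

```text
clock 22.1 tcp [0.683  0.0126 0.0574] shift mm [-4.   1.6 -0. ] M [[-0.996, -0.013, -0.091], [-0.01, 1.0, -0.028], [0.091, -0.027, -0.995]]
cur yaw 1.583 twist 0.003 j7 0.95
0.00010125716697612762 [-2.69610187 -1.8873775   9.16027229]
```

carry_out --motion "1 0 0 1.5 0;1 0 0 0 0;1 0 0 -20 0;1 2 0 -30 0;1 1 40 0 0;1 1 40 0 0;1 -3 2 20 0;1 -2 0 23 0"

```text
clock: 23.1
tcp_pos: [0.6845, 0.0942, 0.0593]
orientation: [0.017, -3.052, 0.042]
contact_force: [0.8, -0.5, 0.1]
grip_width: 0.0001
```

Run:
```python
from h import *
plan([0.687,0.0935,0.052],np.pi/2+.01);print(r.get_obs()['grip_width'],r.get_obs()['contact_force'])
```

```text
clock 23.1 tcp [0.6845 0.0942 0.0593] shift mm [-3.1 -0.5  7.1] M [[-0.996, -0.012, -0.089], [-0.01, 1.0, -0.028], [0.089, -0.027, -0.996]]
cur yaw 1.583 twist 0.002 j7 0.85
6.313790785481428e-05 [ 0.84011453 -0.53417478  0.14163463]
```

carry_out --motion "1 -2 0 3 0;1 0 0 2 0;1 0 0 1 0;1 0 0 1 0;1 0 0 1 0;1 0 0 0 0;1 0 0 0 0;1 0 0 0 0"

```text
clock: 24.1
tcp_pos: [0.6857, 0.0944, 0.0526]
orientation: [0.017, -3.052, 0.041]
contact_force: [-0.5, 0.1, 1.5]
grip_width: 0.0002
```

carry_out --motion "1 0 0 1.5 0;1 0 0 0 0;1 0 0 -30 0;1 0 0 -50 0;1 40 -20 -20 0;1 50 -20 0 0;1 50 -20 0 0;1 50 -5 0 0"

```text
clock: 25.1
tcp_pos: [0.5041, 0.0285, 0.1688]
orientation: [0.013, -3.051, 0.043]
contact_force: [-0.1, 0.0, 0.3]
grip_width: -0.0004
```

Run:
```python
from h import *
grab_frame("top")
c14=np.load("w14c.npy",allow_pickle=True).item()
w=cv2.imread("pics/w14.png");cv2.imwrite("pics/w14z.png",cv2.resize(w[25:175,110:530],None,fx=1.9,fy=3))
plan([0.51,0.03,0.03],np.pi/2+.01)
c=camera_params("wrist");np.save("w15c.npy",c,allow_pickle=True)
cv2.imwrite("pics/w15.png",grab_frame("wrist")[:,:,::-1])
cv2.imwrite("pics/s15.png",grab_frame("scene")[:,:,::-1])
```

```text
clock 25.15 tcp [0.4971 0.0285 0.1681] shift mm [-26.3   5.6 136.1] M [[-0.995, -0.014, -0.097], [-0.011, 0.999, -0.033], [0.097, -0.031, -0.995]]
cur yaw 1.585 twist 0.004 j7 0.91
```

View pics/w15.png

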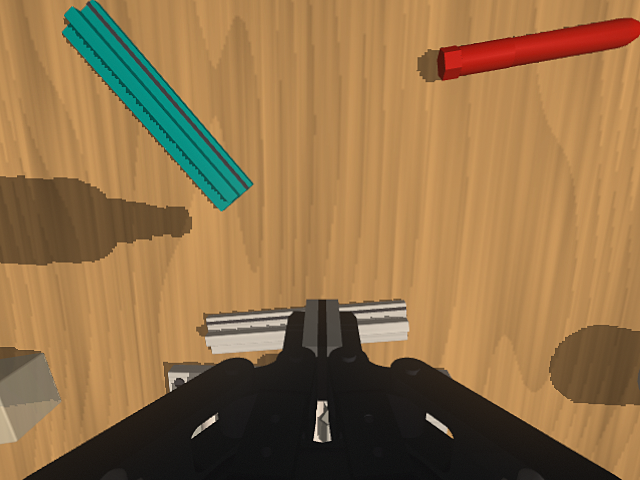

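View pics/s15.png

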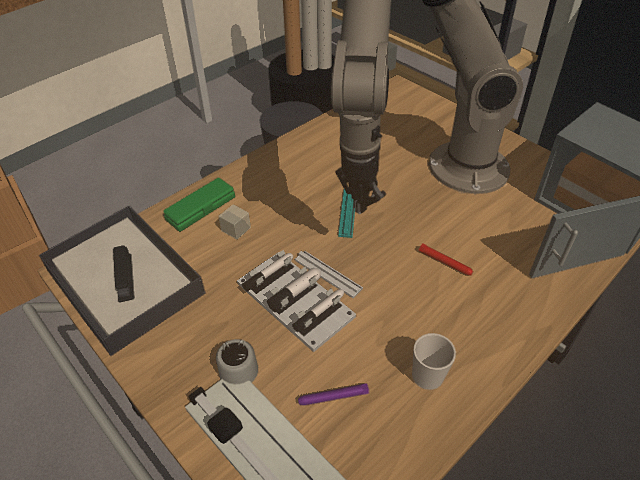

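View pics/w14z.png

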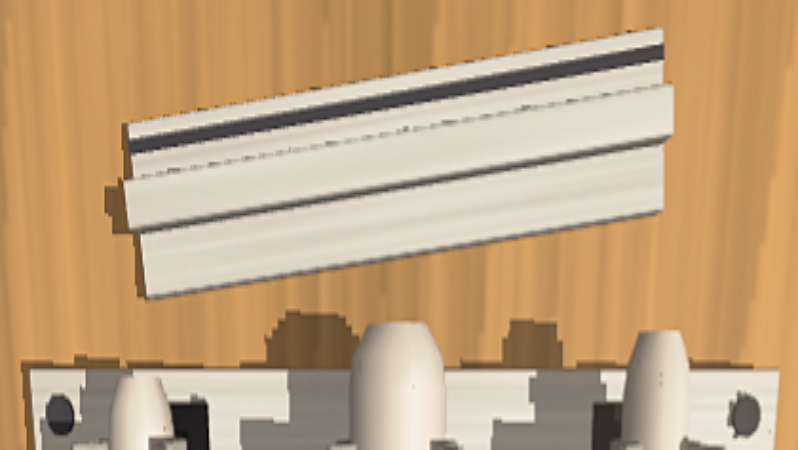

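Run:
```python
from h import *
c=np.load("w14c.npy",allow_pickle=True).item()
Z=lambda X,Y:(110+X/1.9,25+Y/3)
print(plane(c,[Z(128,123),Z(661,28),Z(148,298),Z(661,212)],.008).round(4).tolist())
print("ridge",plane(c,[Z(123,181),Z(672,85),Z(134,232),Z(672,136)],.018).round(4).tolist())
print("rack",plane(c,[Z(28,366),Z(778,368)],.014).round(4).tolist())
p,M,o=tool(); print(p,(M.T@np.array([0,0,-1])).round(3)); plan([0.51,0.03,0.006],np.pi/2+.012)
```

```text
[[0.5733, -0.0808, 0.008], [0.5537, 0.0975, 0.008], [0.6093, -0.0767, 0.008], [0.5895, 0.1012, 0.008]]
ridge [[0.5865, -0.0795, 0.018], [0.5668, 0.0991, 0.018], [0.5966, -0.0767, 0.018], [0.5763, 0.1001, 0.018]]
rack [[0.6246, -0.1179, 0.014], [0.6217, 0.1421, 0.014]]
[0.50360763 0.02924756 0.16909589] [-0.091  0.029  0.995]
clock 25.25 tcp [0.5036 0.0292 0.1691] shift mm [-21.2   5.4 161.7] M [[-0.996, -0.013, -0.091], [-0.01, 0.999, -0.03], [0.091, -0.029, -0.995]]
cur yaw 1.584 twist 0.001 j7 0.91
```

carry_out --motion "1 -6 2 45 0;1 -6 2 45 0;1 -6 1 40 0;1 -6 1 20 0;1 0 0 0 0;1 0 0 0 0;1 0 0 0 0;1 0 0 0 0"

```text
clock: 26.25
tcp_pos: [0.5168, 0.0322, 0.0184]
orientation: [0.016, -3.053, 0.042]
contact_force: [-0.9, -0.8, 0.2]
grip_width: -0.0
```

Run:
```python
from h import *
plan([0.555,0.03,0.006],np.pi/2+.01);print(r.get_obs()['contact_force'])
```

```text
clock 26.25 tcp [0.5168 0.0322 0.0184] shift mm [-39.1  -2.3   9.1] M [[-0.996, -0.012, -0.088], [-0.01, 1.0, -0.028], [0.088, -0.027, -0.996]]
cur yaw 1.583 twist 0.002 j7 0.74
[-0.89373682 -0.81849445  0.24047682]
```

carry_out --motion "1 -1 -1 8 0;1 0 0 4 0;1 -10 0 -0.9 0;1 -10 0 -0.9 0;1 -10 0 -0.9 0;1 -6 0 -0.5 0;1 -6 0 -0.5 0;1 -4 0 -0.4 0"

```text
clock: 27.25
tcp_pos: [0.5625, 0.0316, 0.0054]
orientation: [0.017, -3.051, 0.041]
contact_force: [-1.4, -0.5, 0.9]
grip_width: -0.0
```

Run:
```python
from h import *
plan([0.575,0.03,0.006],np.pi/2+.01);print(r.get_obs()['contact_force'])
cv2.imwrite("pics/w16.png",grab_frame("wrist")[:,:,::-1])
t=grab_frame("top")[:,:,::-1];cv2.imwrite("pics/t16.png",cv2.resize(t[160:280,240:400],None,fx=5,fy=5))
```

```text
clock 27.25 tcp [0.5625 0.0316 0.0054] shift mm [-12.4  -1.8  -1.7] M [[-0.996, -0.012, -0.09], [-0.01, 1.0, -0.028], [0.09, -0.027, -0.996]]
cur yaw 1.583 twist 0.002 j7 0.78
[-1.42247689 -0.46199799  0.87402682]
```

View pics/t16.png

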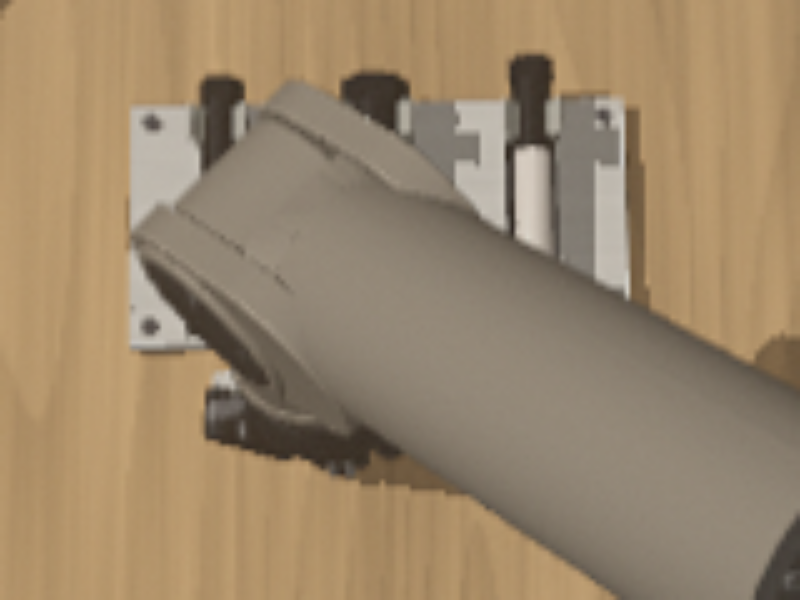

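View pics/w16.png

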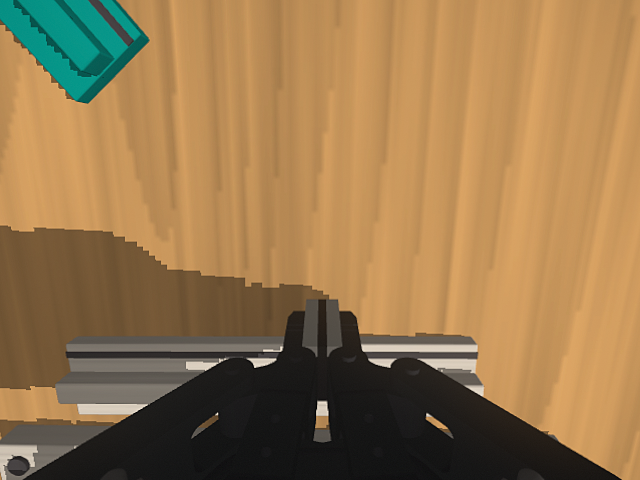

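carry_out --motion "1 -3 0 -0.5 0;1 -3 0 -0.5 0;1 -2 0 -0.2 0;1 -2 0 -0.2 0;1 -1 0 0 0;1 -1 0 0 0;1 0 0 0 0;1 0 0 0 0"

```text
clock: 28.35
tcp_pos: [0.5741, 0.0314, 0.0057]
orientation: [0.017, -3.051, 0.042]
contact_force: [-2.8, -1.8, 1.8]
grip_width: -0.0
```

carry_out --motion "1 -1 0 0 0;1 -1 0 0 0;1 -1 0 -0.2 0;1 0 0 0 0;1 0 0 0 0;1 0 0 0 0;1 0 0 0 0;1 0 0 0 0"

```text
clock: 29.35
tcp_pos: [0.5759, 0.0315, 0.0055]
orientation: [0.017, -3.049, 0.043]
contact_force: [-6.7, -2.3, 5.6]
grip_width: 0.0001
```

Run:
```python
from h import *
print(r.get_obs()['contact_force'],r.get_obs()['tcp_pos'])
cv2.imwrite("pics/w17.png",grab_frame("wrist")[:,:,::-1])
s=grab_frame("scene")[:,:,::-1];cv2.imwrite("pics/s17.png",cv2.resize(s[220:370,220:390],None,fx=4.5,fy=4,interpolation=cv2.INTER_CUBIC))
```

```text
[-6.72958203 -2.32548006  5.55158833] [0.57590646 0.03145068 0.00553078]
```

View pics/w17.png

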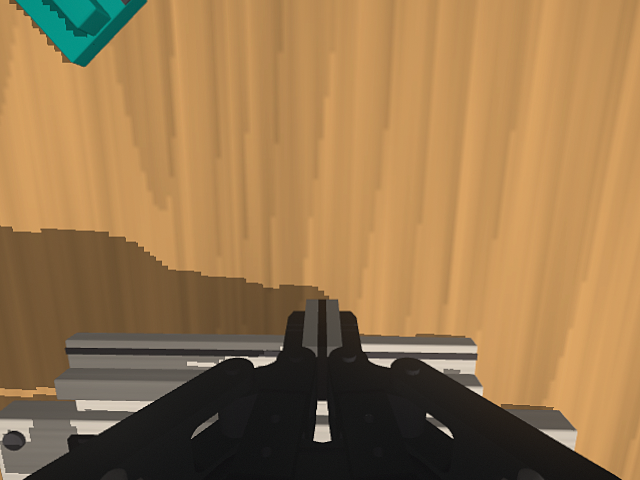

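View pics/s17.png

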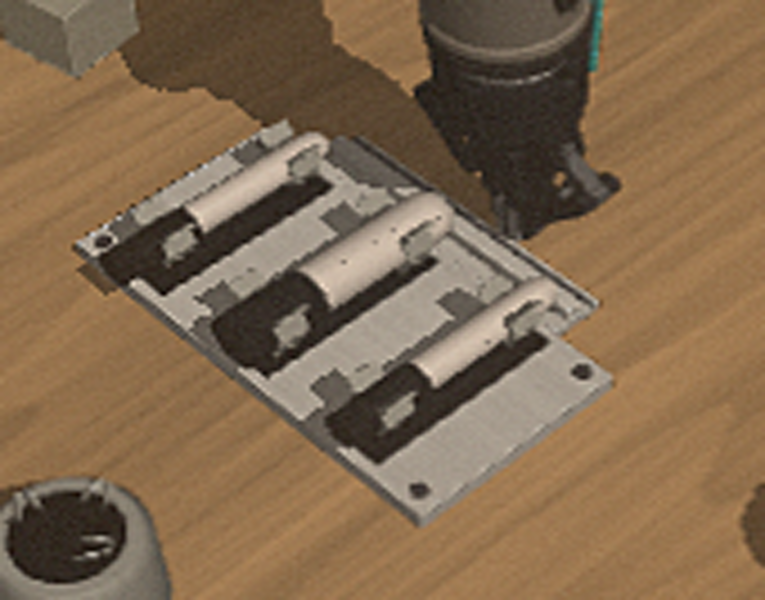

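carry_out --motion "1 -1 0 -0.2 0;1 -1 0 -0.1 0;1 0 0 0 0;1 0 0 0 0;1 6 0 0.5 0;1 20 0 0 0;1 40 0 -50 0;1 40 0 -50 0"

```text
clock: 30.45
tcp_pos: [0.4846, 0.0343, 0.1129]
orientation: [0.017, -3.053, 0.039]
contact_force: [1.0, -0.1, 1.2]
grip_width: -0.0002
```

carry_out --motion "1 -40 0 -50 0;1 -50 0 -30 0;1 -50 0 0 0;1 -50 0 0 0;1 -30 0 0 0;1 0 0 0 0;1 0 0 0 0;1 0 0 0 0"

```text
clock: 31.45
tcp_pos: [0.7091, 0.0379, 0.1711]
orientation: [0.018, -3.052, 0.042]
contact_force: [-0.4, -0.5, 0.1]
grip_width: 0.0
```

Run:
```python
from h import *
plan([0.6,0,.2],1.58)
c=camera_params("wrist");np.save("w18c.npy",c,allow_pickle=True)
w=grab_frame("wrist")[:,:,::-1]
cv2.imwrite("pics/w18.png",w)
```

```text
clock 31.45 tcp [0.7091 0.0379 0.1711] shift mm [111.7 -37.2 -18. ] M [[-0.996, -0.013, -0.089], [-0.01, 1.0, -0.028], [0.089, -0.027, -0.996]]
cur yaw 1.584 twist 0.004 j7 1.0
```

View pics/w18.png

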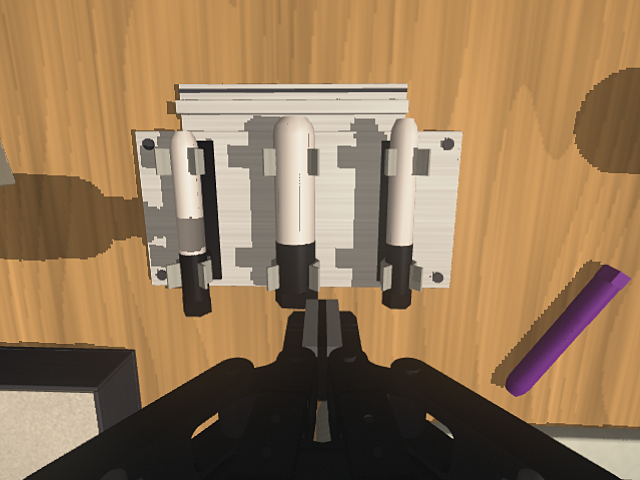

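Run:
```python
from h import *
c=np.load("w18c.npy",allow_pickle=True).item();w=cv2.imread("pics/w18.png")
cv2.imwrite("pics/w18z.png",cv2.resize(w[75:155,125:470],None,fx=2.3,fy=6,interpolation=cv2.INTER_CUBIC))
# near edge of rule (top edge line at z=.008), both ends, and rack front edge at ends
print("rule near",plane(c,[(179,85),(407,85)],.008).round(4).tolist())
print("ridge near",plane(c,[(177,101),(408,100.5)],.018).round(4).tolist())
print("rack front",plane(c,[(133,131.5),(462,130)],.014).round(4).tolist())
```

```text
rule near [[0.5893, -0.0816, 0.008], [0.5875, 0.0981, 0.008]]
ridge near [[0.6025, -0.0802, 0.018], [0.6002, 0.0977, 0.018]]
rack front [[0.6255, -0.1192, 0.014], [0.621, 0.142, 0.014]]
```

View pics/w18z.png

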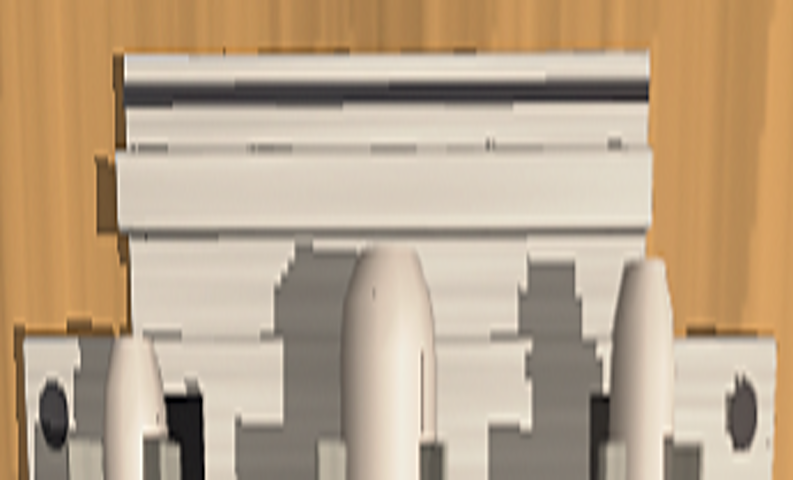

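Run:
```python
from h import *
c=np.load("w18c.npy",allow_pickle=True).item()
s0=cv2.imread("pics/scene0.png");s=grab_frame("scene")[:,:,::-1]
d=cv2.absdiff(s0,np.ascontiguousarray(s)).max(2)
for n,(x,y,w,h) in dict(cup=(405,330,60,65),cube=(212,200,45,42),case=(158,175,85,60)).items(): print(n,(d[y:y+h,x:x+w]>40).mean().round(3))
print(r.get_obs()['contact_force']); print(r.hand_in())
```

```text
cup 0.017
cube 0.239
case 0.321
[-0.56227628  0.0305547  -0.53687617]
the job is handed in; nothing more can be done
None
```

I put both markers in the clips of their size and slid the rule up against the rack, then handed the job in at about 31.5 s. No verdict was reported.

**What I did**
- **Slim marker:** gripped it, laid it in the left narrow clips and pressed it home.
- **Thick marker:** laid it across the middle wide clips, let go so it settled level, gripped it again and pressed it down.
- **Rule:** pushed it from behind with shut fingers until its far edge met the rack's front edge.

**Last checks**
- **Thick marker height:** shut fingers pressing on top met it at 57.4 mm with 9 N (57 mm expected).
- **Slim marker height:** shut fingers met it at 52.6 mm with 1.5 N (52 mm expected). I then commanded 1.5 mm more.
- **Rule:** in the final wrist view it lies parallel with no visible gap. Its far edge computes 0.5 to 1.7 mm beyond the measured rack edge, which is within the camera calibration. Its middle is about 3 mm off the rack's middle.
- **Clipped marker and arm:** the third marker still looks clipped in the wrist views. The arm was raised clear with near-zero force.

**What disagreed or went wrong**
- **Tool tilt:** joint 7 reached its range limit once during a turn (no stop was reported). It left the tool tilted by about 5 degrees for the rest of the job, and I worked around it.
- **Bystanders:** comparing the scene camera's first and last pictures, 1.7% of the cup's pixels changed, but 24% of the cube's and 32% of the pencil case's did. I put that down to the arm's shadow or the arm blocking the view, but did not look into it before handing in. Both looked to be in place in the scene picture at about 25 s, and the arm made no known contact with either.

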